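# Snap the interlock relay onto its rail and close the touch guard

## Robot

A 6-joint arm with a two-finger parallel gripper is mounted at the origin on a cart in front of the work surface, level with it; the furniture and walls round the work are solid. World frame = base frame: x ahead of the robot, y to its left, z up, the work surface at z = 0. Lengths are in m, angles in rad, forces in N, time in s.
With the tool pointing down it reaches from about 0.425 to 0.95 m from the base axis. Payload 14.7 kg.
Tool frame: the origin (TCP) lies between the finger pads; the fingertips stand 8 mm ahead of it and the grasp point (between the pads) lies 11 mm behind it; z points along the fingers, y is the line along which they close (so a half turn about z gives the same grasp; the last joint's range is limited). The gripper opens to 85 mm and grips with 20 to 120 N. Pads are 22 mm wide; open, the fingers measure 114 mm over their backs; the gripper's body (76 mm by 85 mm) begins 54 mm behind the grasp point. The pads swing forward as they close: fully open they stand 13 mm farther back than shut.
Start: joints at [-1.301, 0.48, 1.596, -0, 1.065, -0.047], TCP at [0.203, -0.618, 0.239] pointing down, gripper open.
Joint ranges: [-2.75, 2.75], [-0.82, 2.05], [0.23, 2.67], [-1.56, 4.7], [0.09, 2.69], [-2.92, 2.92]. Speed limits (rad/s): [1.89, 1.89, 2.39, 3.01, 3.01, 3.01].

## Interface

Orientations are given as [roll, pitch, yaw] about the fixed x, y, z axes, in that order (R = Rz(yaw) Ry(pitch) Rx(roll)).
In Python, from bench import * gives the robot as it stands.
- The arm moves only by the tool drive_tool, never from a script. Its argument "moves" is a list of rows, each an object with "travel": the shift along the world's x, y, z in mm, a list of three; "delta_rot": the turn, a rotation vector about the world's x, y, z in rad, a list of three; "jaw": the finger opening in mm, from 0 to 85.4. A call has 1 to 20 rows; each row is the pose to reach, as a shift and turn from the pose commanded when the call began; what a row does not reach only later rows make up. A row lasts 1/12 s, in which the tool goes at most 41.7 mm and 7.16 degrees, less where a joint would pass 70% of its speed; a pose out of reach is approached as far as the arm can. A call with a gripper value outside its range is refused whole. The fingers move at their own pace and stop on an object; the grip force is fixed at half the most. Time passes only in rows, so rows that repeat a pose let the fingers close. It gives the time, the measured TCP pose, the force, the opening and the grip force at its end, in the units of the state.
- state(): the state, without advancing time (a new reading comes with each control period).
- grab_frame(name): name is "side" or "top" or "wrist"; returns a dict with "pixels" (420x560x3 uint8, red, green, blue), "z_map" (420x560 float32, m along the optical axis (not along the pixel's ray), 0 where there is no reading), "camera_matrix" (3x3 intrinsics, pixels), "dist" ([k1, k2, p1, p2, k3] as OpenCV has them; the pictures are not rectified), "R" (3x3) and "t" (3): a world point X has camera coordinates R X + t; the wrist camera has in their place "hand_eye" (4x4, takes a point from camera to tool coordinates, whose origin is the TCP and whose axes are the flange's). Camera axes: x right, y down, z forward; pixel columns grow to the right and rows downward; lengths in m; the calibration is good to about 2 mm. A picture is of the moment at which its call begins: read the wrist's pose just before it.
- close_job(): hands the job in; it is judged then, once.
The state is a dict: "time_s": time; "joints": joint angles; "joint_vel": joint speeds; "joint_efforts": joint torques, N m; "tcp_pos": TCP position; "ee_rot": TCP orientation; "ft_force": force on the tool from outside, world axes, zero at the start; "torque": the same for the moment, N m; "opening": finger opening in m; "grip_force": force on a finger pad.
Only numpy, scipy, OpenCV 4.12 (cv2) and the standard library are available. Lean on these libraries where they do the work, as an engineer would, in place of code of your own. Each camera call takes 0.05 s, during which the arm holds its last target. There are 200 camera calls.

## Task

Put the laser's interlock panel back in service. First fit the narrower loose relay module (45 mm wide) into the free place on the rail: hook its fixed lip under the rail edge nearer the robot, then rock the other end down until the sprung foot clicks and the module sits flat. Only then set the clear touch guard back over the mains terminals with its steel tongue fully home in the switch slot; leave the other things on the desk where they are.

Things in the scene. Friction and masses are not known exactly. Their poses are not given: they have to be found in the camera images.
- panel: Grey metal back plate 120 (x) x 230 (y) x 4 mm, fixed on the desk. Origin: centre of its underside, at desk height; +x points roughly away from the robot, +y to its left. Carries the rail along y over x = 0 (y -52 to +105 mm) and, in a line at y = -85 mm, a black tongue switch (x -75 to -18) and mains terminals (x -6 to 48, 26 mm wide, top 26 mm above the desk).
- near_lip (a point): Top outer corner of the rail edge nearer the robot: x = -17.5, y = 0, z = 19 mm of the panel, panel's axes. Steel top-hat rail: both lips are 2.5 mm thick (tops at z = 19, undersides 16.5) and overhang 5 mm, from the rail's webs at x = +-12.5 to x = +-17.5 mm.
- module_row: Fixed parts on the rail beside the free place: a 36 mm breaker on the +y side (top 87 mm above the desk), low terminals on the -y side (top 56 mm), end clamps; where they stand along the rail varies. Origin: middle of the free place, 52 mm wide (y +-26), on the rail's centreline, level with the lips' tops (19 mm above the desk). Axes as the panel's.
- relay: Module to fit: grey housing 80 (x) x 45 (y) mm, 72 mm tall, 0.16 kg, standing on its underside. Origin: centre of underside, z up. Hook on the -x side, sprung black foot (to x = 45) on the +x side. Shoulders at z = 44, above them the nose. Legs at x -30 to -18.3 and 21 to 32 reach to z = 0. Fitted, it has the panel's axes and its origin is 10 mm below module_row's.
- relay_nose (a point): Middle of the relay's top (z = 72 mm). The nose, 45 x 45 mm (x, y within 22.5 of the middle), rises 28 mm above the shoulders: grip it across x, from above, so that the fingers clear the neighbours; also the place to press (any part of it).
- relay_seat (a point): Middle of the relay's face that lies on the rail's lips: x = y = 0, z = 10 mm of the relay. Fitted, it is at module_row's origin.
- relay_hook (a point): Root of the fixed hook, where it meets its leg: x = -18.3, z = 6 mm of the relay. The hook reaches from there to x = -14; its upper face slopes down to z = 4.2 at the tip, its underside is at z = 0.4. The lip enters between it and the face at z = 10, with the relay's +x end tilted up 15 to 20 degrees, until the lip's edge meets the leg.
- relay_foot (a joint): How far the relay's foot is pushed outward (+x of the relay), m: 0 out, 0.006 at most. Its tip is at x = 14.5, z = 5.5 to 6.5 mm when 0, below it a ramp out to x = 18.3, z = 0.8. Riding over the far lip it reads about 0.003; it springs back to about 0 as it clicks. Spring 2.4 N + 0.4 N per mm; pressing that end of the relay down takes some 10 N.
- guard: Touch guard, 0.11 kg, standing on its side walls: clear plastic bridge 70 (x) x 40 (y) x 34 mm, open below and at both ends; side walls along x, 34 mm apart inside. Origin: centre of underside, z up. A steel strip over the -x end carries the tongue. In place it has the panel's axes, rests on the plate, its origin at x = 20, y = -85, z = 4 mm of the panel.
- guard_grip (a point): Middle of the top of the guard's black grip bar (z = 60 mm of the guard). The bar is 12 (x) x 32 (y) mm and stands from z = 36 to 60 mm; grip it across x.
- tongue_tip (a point): Middle of the tip of the guard's steel tongue: x = -47, z = 5 mm of the guard. The tongue hangs down from z = 36, 3 (x) x 14 (y) mm, its last 5 mm 2 x 11 mm.
- slot (a point): Middle of the mouth of the switch slot: x = -27, y = -85, z = 28 mm of the panel, panel's axes. The slot is 5.5 (x) x 16.5 (y) mm and 22 mm deep, in a head x -36 to -18 mm, 32 mm wide. Fully home, the tongue's tip is 19 mm below this point.
- wide_module: A like module, but 60 mm wide, too wide for the free place: leave it. Origin: centre of its underside, axes as the relay's.
- key: Black hex key, 29 x 87 x 5 mm, lying. Bystander; origin: centre of its underside.
- pen: Felt marker, 11 x 135 mm, lying along its y. Bystander; origin: centre of its underside.
- fork: Black clamping fork, 22 x 64 x 8 mm. Bystander; origin: centre of its underside.
- tape: Roll of white tape, 64 mm across, 19 mm high. Bystander; origin: centre of its underside.
- carton: Small upright carton, 37 x 50 x 72 mm. Bystander; origin: centre of its underside.
- bottle: Amber dropper bottle, 37 mm across, 106 mm high. Bystander; origin: centre of its underside.
- cap: Black lens dust cap, 42 mm across, 8 mm high. Bystander; origin: centre of its underside.

How it is judged:
By the outcome, as a careful person would: the job done as asked, in the order asked, and still so for the second after the job is handed in, with the robot touching nothing.
It also fails if it takes over 61 s, if anything falls off the work surface, if the arm or the gripper's body presses on something with over 40 N, if the wrist force passes 120 N, or if a joint passes its speed limit or range.

## Working session

There is one attempt and no reset: what is moved stays moved. The work goes in short steps, Python scripts to look and compute and a tool call to move; the robot and the scene stay as the last step left them, time stands still between calls to the robot, and variables do not carry over. Pictures are saved under pics/ and viewed, at most 10 in all, crops included, and the job is handed in when it is done.

Besides the shell and the picture viewer there is one more tool, called as a command line: name --argument value ..., lists and objects as JSON in quotes. drive_tool: Moves the arm, as the interface text tells. Its arguments: {"type":"object","properties":{"moves":{"type":"array","items":{"type":"object","properties":{"travel":{"type":"array","items":{"type":"number"}},"delta_rot":{"type":"array","items":{"type":"number"}},"jaw":{"type":"number"}}}}},"required":["moves"]}

```bash
ls; mkdir -p pics; cat > h.py <<'E'
from bench import *
import numpy as np, cv2
def save(n,f):
    cv2.imwrite(f'pics/{n}.png',f['pixels'][:,:,::-1])
    np.savez(f'pics/{n}.npz',**f)
def load(n): return dict(np.load(f'pics/{n}.npz'))
def cloud(f):
    """world points per pixel from depth (fixed cameras)"""
    h,w=f['z_map'].shape
    u,v=np.meshgrid(np.arange(w),np.arange(h))
    p=cv2.undistortPoints(np.stack([u,v],-1).reshape(-1,1,2).astype(np.float64),f['camera_matrix'],f['dist']).reshape(h,w,2)
    z=f['z_map'][...,None]
    c=np.concatenate([p*z,z],-1)
    P=(c-f['t'])@f['R']
    P[f['z_map']==0]=np.nan
    return P
def ray(f,uv,zp):
    """pixels -> world points on plane z=zp"""
    p=cv2.undistortPoints(np.array(uv,float).reshape(-1,1,2),f['camera_matrix'],f['dist']).reshape(-1,2)
    d=np.c_[p,np.ones(len(p))]@f['R']; o=-f['R'].T@f['t']
    return o+d*((zp-o[2])/d[:,2])[:,None]
E
python3 - <<'E'
from h import *
for n in('top','side'):
    f=grab_frame(n); save(n+'0',f)
    print(n,-f['R'].T@f['t'],f['R'].tolist())
s=state();print(s)
f=grab_frame('wrist');save('wrist0',f);print(f['hand_eye'])
E
```

```text
pics
top [ 0.50205265 -0.04740734  0.96697019] [[0.029796550392993625, -0.9990970094178031, -0.030287478552697634], [-0.9982025824795752, -0.02816626100721354, -0.05289863960425081], [0.051997787604711486, 0.03180923628878639, -0.9981404723639553]]
side [ 0.66538551 -0.80472262  0.78567712] [[0.9926995527154522, 0.1201507376313508, 0.01055453860591931], [0.08752581552741032, -0.657402613292492, -0.7484390660918655], [-0.08298692460142909, 0.7438989207431642, -0.6631195714668302]]
{'time_s': 0.1, 'joints': array([-1.30063712e+00,  4.80770304e-01,  1.59680926e+00, -6.96248837e-06,
        1.06509323e+00, -4.65989403e-02]), 'joint_vel': array([-5.71658200e-04,  6.44989716e-05, -6.44764464e-04, -6.22503630e-04,
       -8.55095658e-05,  8.61615091e-04]), 'joint_efforts': array([-4.63264023e-04, -9.52255154e+01, -4.31042075e+01,  6.82213522e-05,
        5.26414777e-03,  5.93786763e-05]), 'tcp_pos': array([ 0.20238988, -0.61731146,  0.23873639]), 'ee_rot': array([-3.14051340e+00, -4.42346275e-05,  3.16761504e-01]), 'ft_force': array([-0.3894901 ,  0.11211634,  0.82408007]), 'torque': array([ 0.00458193, -0.02593438, -0.02554401]), 'grip_force': 0.0, 'opening': 0.08529176398034903}
[[-2.65483661e-05 -9.51271704e-01 -3.08353928e-01  7.87613467e-02]
 [ 9.99999167e-01  3.72776090e-04 -1.23611103e-03 -3.21078855e-06]
 [ 1.29082441e-03 -3.08353704e-01  9.51270901e-01 -1.34063034e-01]
 [ 0.00000000e+00  0.00000000e+00  0.00000000e+00  1.00000000e+00]]
```

View pics/top0.png

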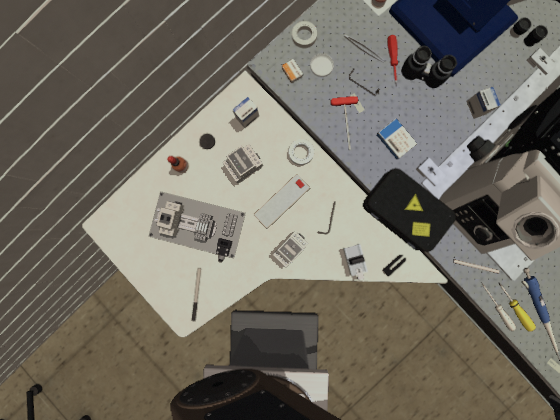

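View pics/side0.png

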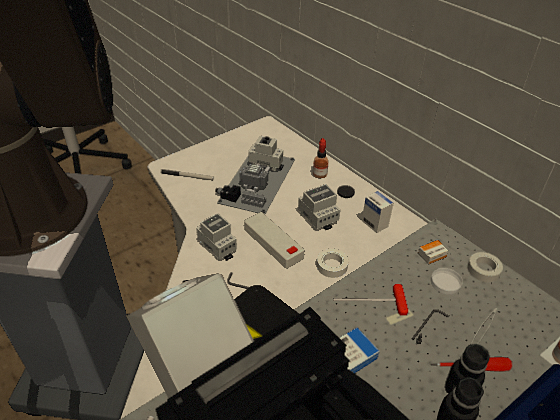

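Top view: panel at about (196,225), the narrow relay at (288,250), the wide module at (242,163), the guard probably at (355,260), the fork at (395,265). The side view has the panel at (258,180) and the relay at (216,236); the guard is hidden there.

```bash
python3 - <<'E'
from h import *
f=load('top0')
c=f['pixels'][180:290,140:420,::-1]
cv2.imwrite('pics/c1.png',cv2.resize(c[:, :140],None,fx=5,fy=5,interpolation=cv2.INTER_CUBIC))
cv2.imwrite('pics/c2.png',cv2.resize(f['pixels'][220:290,260:420,::-1],None,fx=5,fy=5,interpolation=cv2.INTER_CUBIC))
print(f['camera_matrix'],f['dist'])
P=cloud(f)
for uv in [(196,225),(288,250),(355,260),(242,163),(150,250),(120,225)]:print(uv,P[uv[1],uv[0]])
# height blobs on desk
z=P[...,2]
for lo in (.03,.05,.066):
  m=((z>lo)&(z<.12)).astype(np.uint8);n,l,st,ce=cv2.connectedComponentsWithStats(m)
  for i in range(1,n):
    if st[i,4]>15 and 80<ce[i][0]<450 and ce[i][1]<300:
        Q=P[l==i]; print(lo,ce[i].round(),st[i,4],Q.mean(0).round(4),np.percentile(Q[:,2],95).round(4))
E
```

```text
[[379.48579627   0.         277.31746598]
 [  0.         379.48579627 211.49894708]
 [  0.           0.           1.        ]] [-0.08478949  0.          0.          0.          0.        ]
(196, 225) [0.51113296 0.17732475 0.05846367]
(288, 250) [ 0.45884269 -0.04669703  0.07273604]
(355, 260) [ 0.43927555 -0.20625849  0.06129468]
(242, 163) [0.66179642 0.0686116  0.07512217]
(150, 250) [0.4433821  0.30937749 0.0032231 ]
(120, 225) [0.5053721  0.39366133 0.0021274 ]
0.03 [148. 141.] 6452 [0.713  0.3046 0.0761] 0.1156
0.03 [334.  14.] 80 [ 1.0703 -0.1487  0.0309] 0.0327
0.03 [352.   8.] 77 [ 1.0875 -0.1964  0.0309] 0.0323
0.03 [441.  39.] 7916 [ 0.9966 -0.418   0.0572] 0.0895
0.03 [315.   7.] 23 [ 1.0865 -0.101   0.0312] 0.0329
0.03 [325.   7.] 20 [ 1.0886 -0.1262  0.031 ] 0.0321
0.03 [343.   5.] 19 [ 1.0956 -0.1727  0.0312] 0.0323
0.03 [435. 176.] 24298 [ 0.6499 -0.4013  0.0557] 0.1053
0.03 [326.  16.] 16 [ 1.0625 -0.128   0.0312] 0.0338
0.03 [349.  19.] 20 [ 1.0553 -0.1895  0.0313] 0.0325
0.03 [342.  20.] 17 [ 1.0538 -0.1714  0.0311] 0.0329
0.03 [372.  26.] 95 [ 1.037  -0.2482  0.03
[... 2210 characters left out ...]
0776] 0.1076
0.05 [432. 171.] 371 [ 0.6583 -0.3907  0.0539] 0.0571
0.05 [168. 218.] 537 [0.5257 0.2435 0.0702] 0.086
0.05 [203. 227.] 180 [0.5075 0.1618 0.056 ] 0.0592
0.05 [290. 249.] 369 [ 0.4611 -0.0521  0.0735] 0.0762
0.05 [357. 260.] 76 [ 0.4382 -0.2111  0.0596] 0.0629
0.066 [145. 139.] 4010 [0.713  0.3046 0.0932] 0.1171
0.066 [427.  69.] 689 [ 0.8992 -0.3669  0.09  ] 0.1153
0.066 [244. 109.] 329 [0.7957 0.0683 0.0724] 0.0753
0.066 [423. 210.] 5713 [ 0.5601 -0.355   0.1008] 0.1119
0.066 [241. 160.] 469 [0.6683 0.0722 0.0729] 0.0754
0.066 [173. 160.] 90 [0.6631 0.2308 0.0903] 0.1081
0.066 [166. 218.] 308 [0.5255 0.244  0.0818] 0.0873
0.066 [290. 249.] 368 [ 0.4611 -0.0522  0.0736] 0.0762
```

View pics/c1.png

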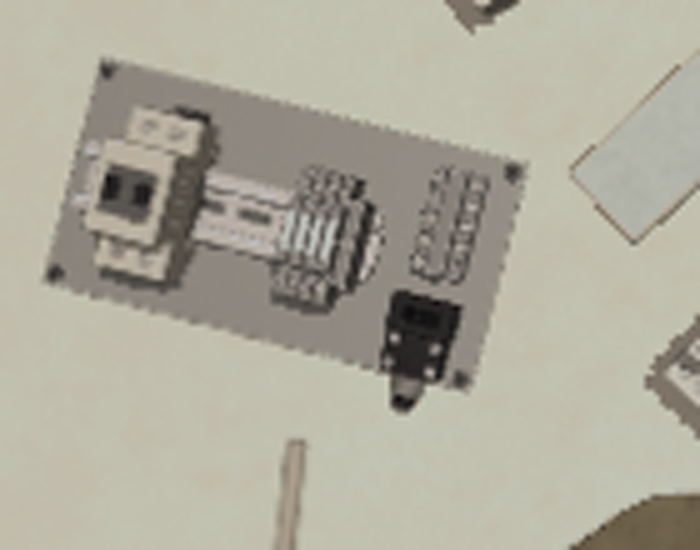

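View pics/c2.png

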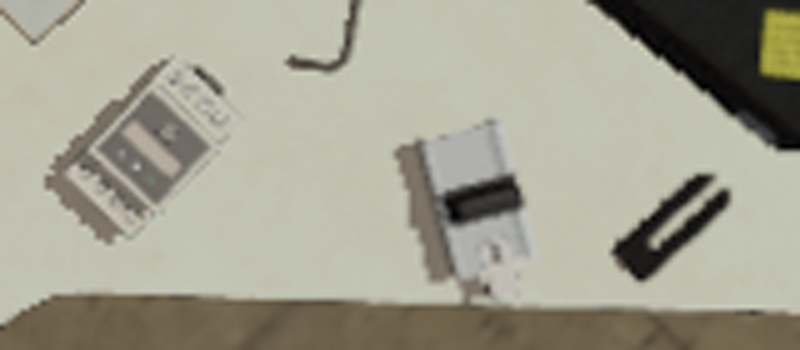

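c1 shows the panel. Its corners (full-image pixels) are at about (161,192), (244,213), (233,257) and (149,236). The breaker is on the left, the low terminals are in the middle, and the black switch is at (224,247). In c2, the relay has its black foot at its upper-right end (301,236). The guard has its black bar at (356,260), and its steel strip and tongue end at the bottom (360,276).

```bash
python3 - <<'E'
from h import *
f=load('top0');P=cloud(f);z=P[...,2]
m=(z>.12);print('tall:',P[m&(P[...,0]>.2)&(np.abs(P[...,1])<.75)].shape)
for a in np.arange(.2,1.0,.1):
  r=[]
  for b in np.arange(-.8,.4,.1):
    q=z[(P[...,0]>a)&(P[...,0]<a+.1)&(P[...,1]>b)&(P[...,1]<b+.1)]
    r.append(round(float(np.nanmax(q)),2) if len(q) else -9)
  print(round(a,1),r)
px=np.array([[105,65],[523,163],[466,388],[52,280]])/5-.4+[140,180]
Q=ray(f,px,.004);print(Q.round(4));c=Q.mean(0);
v=(Q[0]+Q[3]-Q[1]-Q[2])[:2];print('panel',c.round(4),'len',[np.linalg.norm(Q[i]-Q[i-1]).round(4) for i in range(4)],'yaw',np.degrees(np.arctan2(v[1],v[0]))-90)
def rect(sel):
    q=P[sel][:,:2].astype(np.float32);return cv2.minAreaRect(q*1000)
box=lambda x0,x1,y0,y1:(P[...,0]>x0)&(P[...,0]<x1)&(P[...,1]>y0)&(P[...,1]<y1)
r=box(.38,.54,-.13,.03);print('relay nose',rect(r&(z>.066)),'whole',rect(r&(z>.035)))
g=box(.35,.52,-.29,-.14);print('guard bar',rect(g&(z>.052)),'whole',rect(g&(z>.028)&(z<.045)))
E
```

```text
tall: (57152, 3)
0.2 [0.05, 0.06, 0.05, -0.68, -0.68, -0.68, 0.51, 0.51, 0.47, 0.42, 0.01, 0.0, -9]
0.3 [0.03, 0.07, 0.05, 0.03, 0.0, 0.04, 0.01, 0.01, 0.01, 0.01, 0.01, 0.01, 0.0]
0.4 [0.03, 0.06, 0.16, 0.36, 0.11, 0.06, 0.06, 0.08, 0.03, 0.06, 0.06, 0.01, 0.01]
0.5 [-9, -9, 0.35, 0.38, 0.11, 0.11, 0.01, 0.05, 0.04, 0.06, 0.09, 0.01, 0.41]
0.6 [-9, -9, 0.35, 0.37, 0.11, 0.11, 0.03, 0.04, 0.08, 0.08, 0.11, 0.54, 0.43]
0.7 [-9, 0.15, 0.34, 0.31, 0.06, 0.06, 0.04, 0.03, 0.08, 0.01, 0.61, 0.57, -9]
0.8 [0.09, 0.23, 0.24, 0.14, 0.14, 0.05, 0.05, 0.05, 0.08, 0.48, 0.51, -9, -9]
0.9 [0.08, 0.06, 0.24, 0.24, 0.14, 0.05, 0.05, 0.05, 0.32, 0.35, -9, -9, -9]
[[0.5928 0.2877 0.004 ]
 [0.548  0.0677 0.004 ]
 [0.4328 0.093  0.004 ]
 [0.4805 0.3107 0.004 ]]
panel [0.5135 0.1897 0.004 ] len [np.float64(0.1146), np.float64(0.2245), np.float64(0.118), np.float64(0.2229)] yaw -11.93084449152768
relay nose ((461.333740234375, -52.425514221191406), (44.81988525390625, 44.76219177246094), 47.24749755859375) whole ((486.7248840332031, -21.130104064941406), (126.07711791992188, 79.58247375488281), 49.67747116088867)
guard bar ((470.1185607910156, -247.27731323242188), (23.2625732421875, 128.090576171875), 42.665008544921875) whole ((466.7015075683594, -223.87576293945312), (73.06890106201172, 143.2412567138672), 68.54185485839844)
```

```bash
python3 - <<'E'
from h import *
f=load('top0');P=cloud(f);z=P[...,2]
for b in np.arange(-.7,-.2,.05):
    q=P[(z>.13)&(P[...,1]>b)&(P[...,1]<b+.05)&(P[...,0]>.3)]
    print(round(b,2),q[:,0].min().round(3) if len(q) else None)
E
```

```text
-0.7 0.842
-0.65 0.799
-0.6 0.74
-0.55 0.483
-0.5 0.464
-0.45 0.484
-0.4 0.883
-0.35 0.902
-0.3 None
-0.25 None
```

drive_tool --moves '[{"travel":[15,40,0],"delta_rot":[0,0,0.1],"jaw":85},{"travel":[30,80,0],"delta_rot":[0,0,0.2],"jaw":85},{"travel":[45,120,0],"delta_rot":[0,0,0.3],"jaw":85},{"travel":[58,155,0],"delta_rot":[0,0,0.4],"jaw":85},{"travel":[70,190,0],"delta_rot":[0,0,0.5],"jaw":85},{"travel":[77,218,0],"delta_rot":[0,0,0.5],"jaw":85},{"travel":[77,218,0],"delta_rot":[0,0,0.5],"jaw":85}]'

```text
time_s: 0.73
tcp_pos: [0.2798, -0.3945, 0.2391]
ee_rot: [-3.139, -0.001, 0.82]
ft_force: [1.2, 0.0, 0.4]
opening: 0.0849
grip_force: 0.0
```

drive_tool --moves '[{"travel":[30,40,5],"delta_rot":[0,0,0.1],"jaw":85},{"travel":[60,80,10],"delta_rot":[0,0,0.2],"jaw":85},{"travel":[90,120,15],"delta_rot":[0,0,0.3],"jaw":85},{"travel":[120,160,20],"delta_rot":[0,0,0.4],"jaw":85},{"travel":[150,195,20],"delta_rot":[0,0,0.5],"jaw":85},{"travel":[150,195,20],"delta_rot":[0,0,0.5],"jaw":85},{"travel":[150,195,20],"delta_rot":[0,0,0.5],"jaw":85},{"travel":[150,195,20],"delta_rot":[0,0,0.5],"jaw":85}]'

```text
time_s: 1.4
tcp_pos: [0.4306, -0.2031, 0.2593]
ee_rot: [3.141, -0.0, 1.32]
ft_force: [-0.0, 0.4, 0.9]
opening: 0.0852
grip_force: 0.0
```

```bash
cat >> h.py <<'E'
from scipy.spatial.transform import Rotation as Rt
def wrist(n):
    s=state(); f=grab_frame('wrist')
    T=np.eye(4);T[:3,:3]=Rt.from_euler('xyz',s['ee_rot']).as_matrix();T[:3,3]=s['tcp_pos']
    W=T@f['hand_eye']; f['R']=W[:3,:3].T; f['t']=-W[:3,:3].T@W[:3,3]; f['tcp']=s['tcp_pos'];f['rot']=s['ee_rot']
    save(n,f); return f
E
python3 - <<'E'
from h import *
s=state();print(s['tcp_pos'],s['ee_rot'],s['time_s'],np.abs(s['joint_vel']).max())
f=wrist('w1');print(f['camera_matrix'])
P=cloud(f);z=P[...,2];print(np.nanpercentile(z,[1,50,99]))
g=(P[...,0]>.36)&(P[...,0]<.50)&(P[...,1]>-.28)&(P[...,1]<-.15)
for lo,hi in((.055,.065),(.03,.042),(.03,.065)):
    m=(g&(z>lo)&(z<hi)).astype(np.uint8);n,l,st,_=cv2.connectedComponentsWithStats(m)
    i=1+st[1:,4].argmax();q=P[l==i];print(lo,st[i],cv2.minAreaRect((q[:,:2]*1000).astype(np.float32)),q[:,2].mean())
E
```

```text
[ 0.43064556 -0.20312903  0.25928407] [ 3.14143393e+00 -8.95679224e-08  1.32039273e+00] 1.4 0.06188508628939403
[[307.01795409   0.         277.34761123]
 [  0.         307.01795409 206.75740733]
 [  0.           0.           1.        ]]
[-6.94699436e-01  5.30537623e-05  3.44934622e-01]
0.055 [278 175  22  27 290] ((439.9874572753906, -213.5316162109375), (12.059015274047852, 31.442584991455078), 16.78095817565918) 0.05886179068798837
0.03 [ 251  155   70   57 1719] ((433.73004150390625, -215.80091857910156), (83.48960876464844, 40.32105255126953), 16.798826217651367) 0.03382262093675363
0.03 [ 251  155   70   57 2052] ((433.73004150390625, -215.80091857910156), (83.48960876464844, 40.32105255126953), 16.798826217651367) 0.03767003274804447
```

View pics/w1.png

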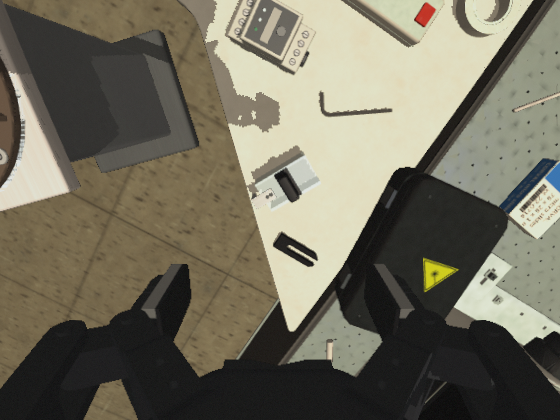

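The wrist view shows the guard bar at (289,184), the tongue end at (262,195), and the relay at (270,35) at the top edge. The bar measures 12.1 x 31.4 mm and its yaw is 16.8°, which matches the size given.

drive_tool --moves '[{"travel":[10,40,0],"delta_rot":[0,0,0],"jaw":85},{"travel":[20,80,0],"delta_rot":[0,0,0],"jaw":85},{"travel":[30,120,0],"delta_rot":[0,0,0],"jaw":85},{"travel":[40,160,0],"delta_rot":[0,0,0],"jaw":85},{"travel":[50,200,0],"delta_rot":[0,0,0],"jaw":85},{"travel":[60,240,0],"delta_rot":[0,0,0],"jaw":85},{"travel":[70,280,0],"delta_rot":[0,0,0],"jaw":85},{"travel":[80,320,0],"delta_rot":[0,0,0],"jaw":85},{"travel":[80,340,0],"delta_rot":[0,0,0],"jaw":85},{"travel":[80,340,0],"delta_rot":[0,0,0],"jaw":85},{"travel":[80,340,0],"delta_rot":[0,0,0],"jaw":85}]'

```text
time_s: 2.37
tcp_pos: [0.5095, 0.1348, 0.2589]
ee_rot: [-3.141, 0.001, 1.317]
ft_force: [0.7, -0.9, -0.9]
opening: 0.0848
grip_force: 0.0
```

```bash
python3 - <<'E'
from h import *
f=wrist('w2');print(f['tcp'],f['rot'])
P=cloud(f);z=P[...,2]
r=(P[...,0]>.40)&(P[...,0]<.62)&(P[...,1]>.05)&(P[...,1]<.34)
def comps(lo,hi,mn=60):
    m=(r&(z>lo)&(z<hi)).astype(np.uint8);n,l,st,_=cv2.connectedComponentsWithStats(m)
    for i in range(1,n):
        if st[i,4]>mn: q=P[l==i];a=cv2.minAreaRect((q[:,:2]*1000).astype(np.float32));print(lo,st[i],np.round(a[0],1),np.round(a[1],1),round(a[2],2),q[:,2].mean().round(4))
comps(.002,.1,300);comps(.015,.022);comps(.022,.03);comps(.05,.06);comps(.08,.09)
cv2.imwrite('pics/w2c.png',cv2.resize(f['pixels'][60:300,130:430,::-1],None,fx=2.5,fy=2.5,interpolation=cv2.INTER_CUBIC))
E
```

```text
[0.50951372 0.13483393 0.25892114] [-3.14105814e+00  6.09166247e-04  1.31713262e+00]
0.002 [  215    24   106   194 18209] [508.6 191.3] [230.5 134.1] 77.23 0.0225
0.015 [251  33   8  16 113] [522.3 287.2] [15.7  7.7] 78.0 0.0186
0.015 [277  32   7  16 111] [549.8 281. ] [15.6  6.7] 75.46 0.0187
0.015 [279  95   8  46 297] [531.6 199. ] [51.5  7.5] 77.66 0.0185
0.015 [255  96   9  46 302] [504.7 204.8] [51.4  8.6] 75.98 0.0185
0.015 [277 187  35   8  99] [524.  109.9] [ 8.8 43. ] 77.15 0.0175
0.015 [216 193  13  12 118] [432.7 121.8] [14.1 16. ] 74.92 0.0188
0.022 [227 187  34  27 693] [459.6 114.9] [32.3 41.3] 77.74 0.0251
0.022 [270 194  43  10 350] [517.9 101.7] [11.8 52.7] 76.91 0.025
0.05 [291  56  17  37 576] [558.9 238.2] [35.1 16.9] 76.42 0.0525
0.05 [228  58  20  38 530] [495.6 251.9] [36.1 16.8] 82.47 0.0526
0.05 [257 143  30  26 716] [509.8 163.4] [27.9 31.9] 77.52 0.0552
0.08 [ 243   51   49   43 1547] [527.4 245. ] [35.8 44.9] 77.55 0.0816
```

View pics/w2c.png

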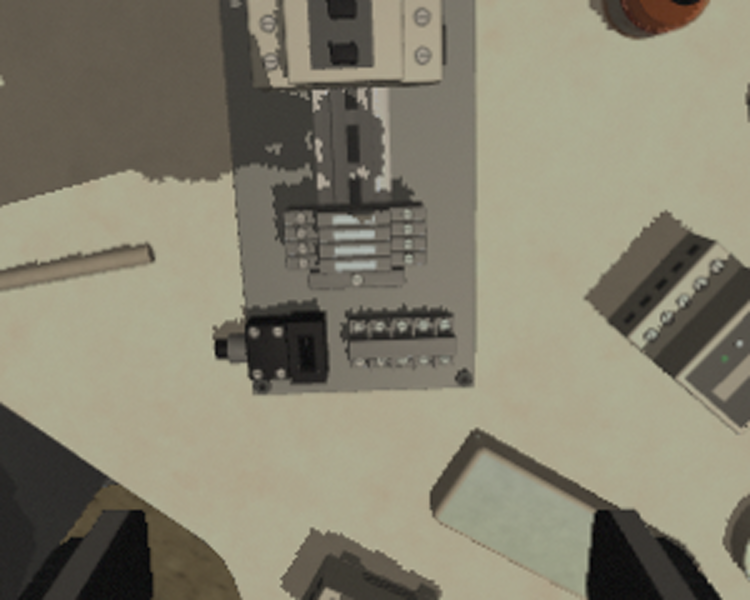

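In the crop (2.5x, offset (130,60)), the free rail between the breaker and the terminals is at (271,118). The switch head with its dark slot is at (252,201). The mains terminals are at (291,196).

```bash
python3 - <<'E'
from h import *
f=load('w2');P=cloud(f);z=P[...,2]
# plate edges -> yaw: contour of plate region (z .002-.1) projected, robust line fit on pixels at plate height
m=((z>.0025)&(z<.0065)&(P[...,0]>.40)&(P[...,0]<.62)&(P[...,1]>.05)&(P[...,1]<.33))
q=P[m][:,:2]
for yaw in (-12.0,-12.5,-13.0):
    a=np.radians(yaw);R=np.array([[np.cos(a),np.sin(a)],[-np.sin(a),np.cos(a)]])
    p=(q@R.T)*1000
    out=[]
    for c in range(int(p[:,1].min())+8,int(p[:,1].max())-8,8):
        s=p[np.abs(p[:,1]-c)<4]
        out.append((c,round(s[:,0].min(),1),round(s[:,0].max(),1)))
    o=np.array(out);k1=np.polyfit(o[:,0],o[:,1],1);k2=np.polyfit(o[:,0],o[:,2],1);print(yaw,k1,k2)
    if yaw==-12.5:print(out,p[:,1].min(),np.percentile(p[:,1],.05))
def ext(n,sel,pl=1):
    p=(P[sel][:,:2]@R.T)*1000;print(n,len(p),'x',np.percentile(p[:,0],[pl,50,100-pl]).round(1),'y',np.percentile(p[:,1],[pl,50,100-pl]).round(1),'z',(P[sel][:,2].mean()*1000).round(1))
a=np.radians(-12.5);R=np.array([[np.cos(a),np.sin(a)],[-np.sin(a),np.cos(a)]])
W=P[...,:2]@R.T*1000; X=W[...,0];Y=W[...,1]
px=lambda u0,u1,v0,v1:(np.arange(560)[None]>=u0)&(np.arange(560)[None]<u1)&(np.arange(420)[:,None]>=v0)&(np.arange(420)[:,None]<v1)
ext('near',px(250,268,96,140)&(z>.0165)&(z<.021));ext('far',px(275,290,96,140)&(z>.0165)&(z<.021))
ext('brk',px(240,295,50,98)&(z>.075)&(z<.09));ext('brk low',px(225,310,40,100)&(z>.045)&(z<.058));ext('term',px(245,300,138,180)&(z>.05)&(z<.06))
ext('term all',px(235,305,138,180)&(z>.03)&(z<.06))
ext('sw',px(225,265,180,220)&(z>.022)&(z<.033));ext('mains',px(265,320,180,215)&(z>.022)&(z<.028))
g=f['pixels'].max(-1);
sub=g[185:215,225:265];
d=(px(242,264,188,214)&(g<25));print('dark',d.sum())
n,l,st,ce=cv2.connectedComponentsWithStats(d.astype(np.uint8))
for i in range(1,n):
    if st[i,4]>10: 
        c=ray(f,[ce[i]],.028)[0];print(st[i],ce[i],c,(c[:2]@R.T*1000).round(1))
print(sub)
E
```

```text
Traceback (most recent call last):
ValueError: zero-size array to reduction operation minimum which has no identity
```

```bash
python3 - <<'E'
from h import *
np.set_printoptions(linewidth=250)
f=load('w2');P=cloud(f);z=P[...,2]
a=np.radians(-12.5);R=np.array([[np.cos(a),np.sin(a)],[-np.sin(a),np.cos(a)]])
W=P[...,:2]@R.T*1000; X=W[...,0];Y=W[...,1]
m=((z>.0025)&(z<.03)&(P[...,0]>.40)&(P[...,0]<.62)&(P[...,1]>.05)&(P[...,1]<.33))
p=W[m];o=[]
for c in range(int(p[:,1].min())+12,int(p[:,1].max())-8,8):
    s=p[np.abs(p[:,1]-c)<4]
    if len(s)>100:o.append((c,s[:,0].min(),s[:,0].max()))
o=np.array(o);print(o.round(1).tolist(),'ymin',np.percentile(p[:,1],.1))
def ext(n,sel,pl=1):
    p=W[sel];print(n,len(p),'x',np.percentile(p[:,0],[pl,50,100-pl]).round(1),'y',np.percentile(p[:,1],[pl,50,100-pl]).round(1),'z',(P[sel][:,2].mean()*1000).round(1))
px=lambda u0,u1,v0,v1:(np.arange(560)[None]>=u0)&(np.arange(560)[None]<u1)&(np.arange(420)[:,None]>=v0)&(np.arange(420)[:,None]<v1)
ext('near',px(250,268,96,140)&(z>.0165)&(z<.021));ext('far',px(275,290,96,140)&(z>.0165)&(z<.021))
ext('brk',px(240,295,50,98)&(z>.075)&(z<.09));ext('brk low',px(225,310,40,100)&(z>.045)&(z<.058));ext('term',px(245,300,138,180)&(z>.05)&(z<.06))
ext('term all',px(235,305,138,180)&(z>.03)&(z<.06))
ext('sw',px(225,265,180,220)&(z>.022)&(z<.033));ext('mains',px(265,320,180,215)&(z>.022)&(z<.028))
g=f['pixels'].max(-1)
print(g[186:214,240:265])
E
```

```text
[[193.0, 405.3, 521.6], [201.0, 404.4, 521.6], [209.0, 387.9, 521.5], [217.0, 387.7, 521.5], [225.0, 403.7, 521.4], [233.0, 402.9, 521.4], [241.0, 402.4, 521.4], [249.0, 402.9, 521.3], [257.0, 352.6, 521.2], [265.0, 351.3, 521.3], [273.0, 402.5, 521.1], [281.0, 403.1, 521.2], [289.0, 402.5, 521.1], [297.0, 402.2, 521.0], [305.0, 402.6, 521.1], [313.0, 402.0, 522.3], [321.0, 401.9, 522.3], [329.0, 402.2, 522.3], [337.0, 401.9, 522.2], [345.0, 402.6, 521.0], [353.0, 401.9, 520.9], [361.0, 401.6, 521.0], [369.0, 403.3, 521.0], [377.0, 339.0, 521.0], [385.0, 402.5, 521.0], [393.0, 402.2, 521.0], [401.0, 402.6, 521.0], [409.0, 402.1, 520.9]] ymin 182.40269807909954
near 282 x [444.6 448.4 452.1] y [285.9 310.8 334.8] z 18.5
far 283 x [472.2 476.  479.6] y [284.8 310.4 333.8] z 18.5
brk 1945 x [439.8 462.  484.1] y [335.6 353.5 371. ] z 81.2
brk low 1307 x [422.1 468.1 501.4] y [335.4 355.8 379.8] z 52.0
term 717 x [446.8 462.2 478. ] y [257.2 270.7 283.7] z 55.2
term all 1704 x [431.2 462.3 493.2] y [249.  269.  283.8] z 49.2
sw 694 x [405.  425.  444.4] y [196.4 212.3 227.6] z 25.1
mains
[... 2240 characters left out ...]
  25  37  39  39  43  26  25  19  23  22  24  31  39  40  38  28  63 122 122 122]
 [ 76 133 152 121  54  25  36  38  35  37  28  28  26  29  27  26  36  54  40  38  37  76 122 123 122]
 [ 79 145 135 121  57  31  33  37  38  39  37  37  38  36  37  37  40  43  39  37  44  97 122 124 123]
 [ 65 117 135 115  57  33  33  35  38  40  39  40  38  38  39  39  37  40  39  40  48 100 122 123 123]
 [ 69  82 100  84  66  62  68  36  39  39  39  37  37  37  40  40  40  41  41  39  58 116 123 123 123]
 [108 108 110 109 109 106  75  40  37  37  37  40  37  39  40  38  39  41  41  44  72 121 124 123 123]
 [119 117 118 118 119 114  77  70  71  72  72  73  72  72  76  90  91  90  91  92  98 122 122 123 123]]
```

drive_tool --moves '[{"travel":[-8,-37,-12],"delta_rot":[0,0,-0.1],"jaw":85},{"travel":[-16,-74,-24],"delta_rot":[0,0,-0.2],"jaw":85},{"travel":[-24,-111,-36],"delta_rot":[0,0,-0.3],"jaw":85},{"travel":[-32,-148,-48],"delta_rot":[0,0,-0.4],"jaw":85},{"travel":[-40,-185,-59],"delta_rot":[0,0,-0.49],"jaw":85},{"travel":[-40,-185,-59],"delta_rot":[0,0,-0.49],"jaw":85},{"travel":[-40,-185,-59],"delta_rot":[0,0,-0.49],"jaw":85},{"travel":[-40,-185,-59],"delta_rot":[0,0,-0.49],"jaw":85}]'

```text
time_s: 3.08
tcp_pos: [0.4692, -0.0511, 0.2005]
ee_rot: [3.142, -0.0, 0.824]
ft_force: [-0.2, 0.1, -0.8]
opening: 0.085
grip_force: 0.0
```

```bash
python3 - <<'E'
from h import *
f=load('w2');a=np.radians(-12.5);R=np.array([[np.cos(a),np.sin(a)],[-np.sin(a),np.cos(a)]])
c=ray(f,[[252.2,201.3]],.028);print('slot',c,c[:,:2]@R.T*1000)
f=wrist('w3');print(f['tcp'],f['rot'])
P=cloud(f);z=P[...,2]
r=(P[...,0]>.38)&(P[...,0]<.55)&(P[...,1]>-.13)&(P[...,1]<.03)
for lo,hi in((.066,.08),(.038,.05),(.03,.08)):
    m=(r&(z>lo)&(z<hi)).astype(np.uint8);n,l,st,_=cv2.connectedComponentsWithStats(m)
    for i in range(1,n):
        if st[i,4]>200: q=P[l==i];print(lo,st[i],cv2.minAreaRect((q[:,:2]*1000).astype(np.float32)),q[:,2].mean())
E
```

```text
slot [[0.47064226 0.11183226 0.028     ]] [[435.28122604 211.04701718]]
[ 0.46921371 -0.05105875  0.20048647] [ 3.14153053e+00 -8.73595431e-05  8.24382170e-01]
0.066 [ 249  180   51   50 2418] ((463.0307312011719, -52.965274810791016), (45.24555969238281, 45.037208557128906), 48.40597915649414) 0.07206575950677177
0.038 [ 233  173   82   47 1499] ((462.7462158203125, -52.36766815185547), (44.76231384277344, 79.97644805908203), 48.73978805541992) 0.04387246758796241
0.03 [ 268   68   58   53 1685] ((530.7818603515625, -1.0081958770751953), (38.40607452392578, 62.0041618347168), 0.014222901314496994) 0.031495027693506344
0.03 [ 233  172   82   58 4234] ((462.5771179199219, -52.56501770019531), (45.29197692871094, 79.976318359375), 48.730899810791016) 0.06028284223217598
```

drive_tool --moves '[{"travel":[-6,-2,-35],"delta_rot":[0,0,0.024],"jaw":85},{"travel":[-6,-2,-70],"delta_rot":[0,0,0.024],"jaw":85},{"travel":[-6,-2,-105],"delta_rot":[0,0,0.024],"jaw":85},{"travel":[-6,-2,-130],"delta_rot":[0,0,0.024],"jaw":85},{"travel":[-6,-2,-146],"delta_rot":[0,0,0.024],"jaw":85},{"travel":[-6,-2,-146],"delta_rot":[0,0,0.024],"jaw":85},{"travel":[-6,-2,-146],"delta_rot":[0,0,0.024],"jaw":85}]'

```text
time_s: 3.72
tcp_pos: [0.4634, -0.0509, 0.0542]
ee_rot: [-3.14, 0.001, 0.852]
ft_force: [-1.1, -1.0, 0.2]
opening: 0.085
grip_force: 0.0
```

drive_tool --moves '[{"travel":[0,-1.5,0],"delta_rot":[0,0,0],"jaw":60},{"travel":[0,-1.5,0],"delta_rot":[0,0,0],"jaw":40},{"travel":[0,-1.5,0],"delta_rot":[0,0,0],"jaw":35},{"travel":[0,-1.5,0],"delta_rot":[0,0,0],"jaw":35},{"travel":[0,-1.5,0],"delta_rot":[0,0,0],"jaw":35},{"travel":[0,-1.5,0],"delta_rot":[0,0,0],"jaw":35},{"travel":[0,-1.5,0],"delta_rot":[0,0,0],"jaw":35},{"travel":[0,-1.5,0],"delta_rot":[0,0,0],"jaw":35}]'

```text
time_s: 4.38
tcp_pos: [0.4643, -0.0533, 0.0557]
ee_rot: [3.14, -0.001, 0.851]
ft_force: [-0.7, -0.1, 19.7]
opening: 0.0439
grip_force: 58.3
```

```bash
python3 - <<'E'
from h import *
s=state();print(s['time_s'],s['tcp_pos'],s['ee_rot'],s['opening'],s['grip_force'],s['ft_force'])
E
```

```text
4.3833 [ 0.46429686 -0.05325617  0.05565694] [ 3.13981687e+00 -1.15348364e-03  8.50723590e-01] 0.04387639428673183 58.30858111381531 [-0.70488551 -0.07382376 19.71429961]
```

```bash
cat >> h.py <<'E'
PSI=np.radians(-12.3); M=np.array([.5182,.2022,.019])
def goal(C_rel,C_row,th,tcp_rel):
    """TCP position & rotation so relay point C_rel sits at C_row (mm), tilt th deg (+x up)"""
    t=np.radians(th); B=Rt.from_euler('z',PSI)*Rt.from_rotvec([0,-t,0])
    p=M+Rt.from_euler('z',PSI).apply(np.array(C_row)/1e3)+B.apply((np.array(tcp_rel)-C_rel)/1e3)
    Rtool=B*Rt.from_euler('xyz',[np.pi,0,np.pi/2])
    return p,Rtool
def delta(p,Rg,p0=None,R0=None):
    s=state(); p0=s['tcp_pos'] if p0 is None else p0; R0=Rt.from_euler('xyz',s['ee_rot']) if R0 is None else R0
    return ((p-p0)*1e3).round(1),(Rg*R0.inv()).as_rotvec().round(4)
E
python3 - <<'E'
from h import *
C=(-17.55,0,10);tr=(0,.5,55.7)
for row in((-27.5,0,60),(-27.5,0,.7),(-17.5,0,.7)):
    p,Rg=goal(C,row,18,tr);print(row,p,Rg.as_euler('xyz'),delta(p,Rg))
E
```

```text
(-27.5, 0, 60) [0.49394776 0.20799959 0.12788653] [2.82743339 0.         1.35612083] (array([ 29.7, 261.3,  72.2]), array([-0.1433, -0.2813,  0.5011]))
(-27.5, 0, 0.7) [0.49394776 0.20799959 0.06858653] [2.82743339 0.         1.35612083] (array([ 29.7, 261.3,  12.9]), array([-0.1433, -0.2813,  0.5011]))
(-17.5, 0, 0.7) [0.50371821 0.20586929 0.06858653] [2.82743339 0.         1.35612083] (array([ 39.4, 259.1,  12.9]), array([-0.1433, -0.2813,  0.5011]))
```

drive_tool --moves '[{"travel":[0,0,15],"delta_rot":[0,0,0],"jaw":35},{"travel":[0,0,45],"delta_rot":[0,0,0],"jaw":35},{"travel":[0,5,80],"delta_rot":[0,0,0],"jaw":35},{"travel":[3,30,110],"delta_rot":[-0.014,-0.028,0.05],"jaw":35},{"travel":[7,60,130],"delta_rot":[-0.029,-0.056,0.1],"jaw":35},{"travel":[11,100,145],"delta_rot":[-0.057,-0.112,0.2],"jaw":35},{"travel":[15,140,145],"delta_rot":[-0.086,-0.168,0.3],"jaw":35},{"travel":[20,180,145],"delta_rot":[-0.115,-0.225,0.4],"jaw":35},{"travel":[25,220,145],"delta_rot":[-0.143,-0.281,0.5],"jaw":35},{"travel":[28,250,145],"delta_rot":[-0.143,-0.281,0.5],"jaw":35},{"travel":[29.5,261,145],"delta_rot":[-0.143,-0.281,0.5],"jaw":35},{"travel":[29.5,261,145],"delta_rot":[-0.143,-0.281,0.5],"jaw":35},{"travel":[29.5,261,145],"delta_rot":[-0.143,-0.281,0.5],"jaw":35}]'

```text
time_s: 5.47
tcp_pos: [0.4927, 0.2079, 0.1995]
ee_rot: [2.83, 0.001, 1.356]
ft_force: [-1.4, -0.1, -1.4]
opening: 0.0439
grip_force: 64.0
```

```bash
python3 - <<'E'
from h import *
s=state();print(s['time_s'],s['tcp_pos'],s['ee_rot'],s['opening'],s['ft_force'],s['joints'])
f=wrist('w4')
R0=Rt.from_euler('xyz',f['rot']);C=(-17.55,0,10);tr=(0,.5,55.7)
p,Rg=goal(C,(-27.5,0,.7),18,tr);print(delta(p,Rg))
# relay as seen in hand: points in relay frame
P=cloud(f);B=R0*Rt.from_euler('xyz',[np.pi,0,np.pi/2]).inv()
Q=(P-f['tcp'])@B.as_matrix()*1e3+np.array(tr)
m=(np.abs(Q[...,0])<50)&(np.abs(Q[...,1])<40)&(Q[...,2]>-5)&(Q[...,2]<80)
for lo,hi in((-5,10),(10,25),(25,42),(42,46),(46,69),(69,76)):
    q=Q[m&(Q[...,2]>=lo)&(Q[...,2]<hi)]
    if len(q)>20:print(lo,len(q),np.percentile(q,[2,50,98],axis=0).round(1).tolist())
E
```

```text
5.4667 [0.49270069 0.2079304  0.19946519] [2.82984961e+00 1.15223622e-03 1.35573941e+00] 0.04387585422962274 [-1.36152227 -0.1389567  -1.38552397] [ 0.47634171  0.2808831   2.1029768  -0.38621111  0.54852616  1.00101655]
(array([   1.3,    0.9, -130.7]), array([ 0.0008, -0.0029,  0.0017]))
-5 162 [[-30.4, 20.6, 1.7], [-19.8, 21.9, 6.1], [29.6, 22.4, 9.9]]
10 974 [[-39.1, 21.6, 11.2], [-1.4, 22.0, 18.6], [36.5, 22.5, 24.7]]
25 1609 [[-38.8, 21.5, 25.4], [-0.2, 22.0, 34.2], [36.9, 22.4, 41.8]]
42 2119 [[-40.1, 1.5, 42.2], [-8.3, 15.5, 44.0], [38.4, 22.2, 45.8]]
46 2478 [[-34.4, 7.1, 46.5], [-1.2, 21.9, 60.0], [33.0, 22.4, 68.6]]
69 9305 [[-24.6, -21.2, 70.1], [-0.7, 3.8, 72.3], [23.7, 21.9, 74.4]]
```

View pics/w4.png

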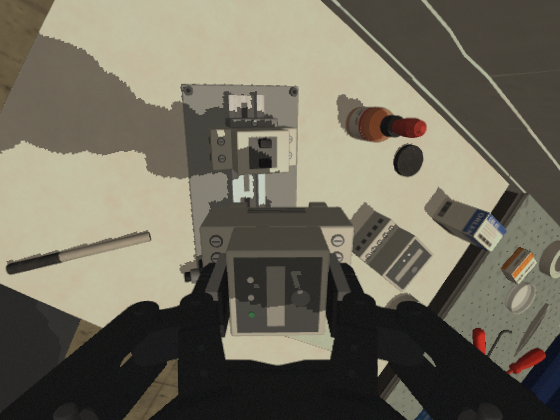

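The w4 view shows the relay held square in the gripper (nose top at (277,290)) with the breaker and free rail ahead of it at (255,150) and (247,190).

```bash
python3 - <<'E'
from h import *
f=load('w4');P=cloud(f)
Q=Rt.from_euler('z',-PSI).apply((P.reshape(-1,3)-M))*1e3
Q=Q.reshape(P.shape)
def ext(n,m):
    q=Q[m];print(n,len(q),np.percentile(q,[1,50,99],axis=0).round(1).tolist())
u,v=np.meshgrid(np.arange(560),np.arange(420))
ext('brk top',(Q[...,2]>59)&(Q[...,2]<70)&(v<175)&(u>200)&(u<300))
ext('brk face',(Q[...,2]>40)&(Q[...,2]<58)&(v<185)&(v>165)&(u>235)&(u<285))
ext('nearlip',(np.abs(Q[...,2])<2.5)&(v<206)&(v>172)&(u>225)&(u<247))
ext('farlip',(np.abs(Q[...,2])<2.5)&(v<206)&(v>172)&(u>250)&(u<272))
C=(-17.55,0,10);tr=(.4,.8,55.6)
for row in((-28,0,.7),(-17.5,0,.7)):print(delta(*goal(C,row,18,tr)))
E
```

```text
brk top 2260 [[-22.4, 26.6, 59.6], [-2.0, 44.8, 61.6], [21.5, 61.6, 68.2]]
brk face 8 [[-22.7, 26.6, 52.3], [-22.5, 29.2, 53.4], [-22.2, 32.4, 55.3]]
nearlip 206 [[-17.6, -15.1, -2.2], [-14.0, 0.4, -0.7], [-10.2, 15.0, 0.9]]
farlip 223 [[9.8, -22.1, -2.3], [13.3, -4.9, -0.8], [17.5, 12.3, 0.6]]
(array([   1.3,    1.2, -130.7]), array([ 0.0008, -0.0029,  0.0017]))
(array([  11.5,   -1. , -130.7]), array([ 0.0008, -0.0029,  0.0017]))
```

drive_tool --moves '[{"travel":[1,1,-30],"delta_rot":[0,-0.002,0.001],"jaw":35},{"travel":[1,1,-60],"delta_rot":[0,-0.002,0.001],"jaw":35},{"travel":[1,1,-90],"delta_rot":[0,-0.002,0.001],"jaw":35},{"travel":[1,1,-110],"delta_rot":[0,-0.002,0.001],"jaw":35},{"travel":[1,1,-120],"delta_rot":[0,-0.002,0.001],"jaw":35},{"travel":[1,1,-126],"delta_rot":[0,-0.002,0.001],"jaw":35},{"travel":[1,1,-130],"delta_rot":[0,-0.002,0.001],"jaw":35},{"travel":[1,1,-130],"delta_rot":[0,-0.002,0.001],"jaw":35},{"travel":[1,1,-130],"delta_rot":[0,-0.002,0.001],"jaw":35}]'

```text
time_s: 6.27
tcp_pos: [0.4941, 0.2074, 0.0693]
ee_rot: [2.828, 0.001, 1.354]
ft_force: [-0.4, -0.0, -2.0]
opening: 0.0436
grip_force: 63.9
```

```bash
python3 - <<'E'
from h import *
s=state();print(s['time_s'],s['tcp_pos'],s['ee_rot'],s['ft_force'],s['torque'])
C=(-17.55,0,10);tr=(.4,.8,55.6)
for row in((-28,0,.7),(-17.5,0,.7)):print(delta(*goal(C,row,18,tr)))
E
```

```text
6.2667 [0.4941087  0.20740275 0.06934793] [2.82807300e+00 1.02526761e-03 1.35386396e+00] [-0.43517555 -0.00713569 -2.03112938] [ 0.03683239  0.26218225 -0.01475129]
(array([-0.2,  0.9, -0.7]), array([ 0.0009, -0.0008,  0.0023]))
(array([10.1, -1.3, -0.7]), array([ 0.0009, -0.0008,  0.0023]))
```

drive_tool --moves '[{"travel":[0,0.7,-0.5],"delta_rot":[0,0,0.002],"jaw":35},{"travel":[2,0.3,-0.5],"delta_rot":[0,0,0.002],"jaw":35},{"travel":[4,-0.1,-0.5],"delta_rot":[0,0,0.002],"jaw":35},{"travel":[6,-0.6,-0.5],"delta_rot":[0,0,0.002],"jaw":35},{"travel":[8,-1,-0.5],"delta_rot":[0,0,0.002],"jaw":35},{"travel":[9,-1.2,-0.5],"delta_rot":[0,0,0.002],"jaw":35},{"travel":[9,-1.2,-0.5],"delta_rot":[0,0,0.002],"jaw":35},{"travel":[9,-1.2,-0.5],"delta_rot":[0,0,0.002],"jaw":35}]'

```text
time_s: 6.93
tcp_pos: [0.503, 0.2076, 0.0688]
ee_rot: [2.828, 0.0, 1.358]
ft_force: [-0.2, 0.1, -2.4]
opening: 0.0437
grip_force: 63.9
```

drive_tool --moves '[{"travel":[0.5,-0.5,0],"delta_rot":[0,0,0],"jaw":35},{"travel":[1,-1,0],"delta_rot":[0,0,0],"jaw":35},{"travel":[1.5,-1,0],"delta_rot":[0,0,0],"jaw":35},{"travel":[1.5,-1,0],"delta_rot":[0,0,0],"jaw":35}]'

```text
time_s: 7.27
tcp_pos: [0.5045, 0.2066, 0.0688]
ee_rot: [2.828, 0.001, 1.358]
ft_force: [0.3, 0.9, -2.3]
opening: 0.0438
grip_force: 64.0
```

```bash
python3 - <<'E'
from h import *
s=state();print(s['time_s'],s['tcp_pos'],s['ee_rot'],s['ft_force'],s['torque'])
print(delta(*goal((-17.55,0,10),(-17.5,0,.7),18,(.4,.8,55.6))))
E
```

```text
7.2667 [0.5045047  0.20659409 0.06876507] [2.82773607e+00 5.73678721e-04 1.35776938e+00] [ 0.28913745  0.94147475 -2.32176265] [0.0546739  0.30964402 0.00357281]
(array([-0.3, -0.5, -0.2]), array([ 0.0005, -0.0004, -0.0016]))
```

drive_tool --moves '[{"travel":[0.7,-0.2,0],"delta_rot":[0,0,0],"jaw":35},{"travel":[1.4,-0.4,0],"delta_rot":[0,0,0],"jaw":35},{"travel":[1.4,-0.4,0],"delta_rot":[0,0,0],"jaw":35}]'

```text
time_s: 7.52
tcp_pos: [0.5049, 0.2062, 0.0685]
ee_rot: [2.829, 0.001, 1.358]
ft_force: [-9.2, 4.6, 3.5]
opening: 0.0441
grip_force: 65.4
```

```bash
python3 - <<'E'
from h import *
C=(-17.55,0,10);tr=(.4,.8,55.6)
p0,R0=goal(C,(-17.5,0,.4),18,tr)
for th,zz in((15,.3),(12,.2),(9,.1),(6,0),(4,0),(2,-.2),(0,-.4),(-1,-.6)):
    p,Rg=goal(C,(-17.9,0,zz),th,tr);print(th,delta(p,Rg,p0,R0))
E
```

```text
15 (array([ 2.1, -0.5, -0.3]), array([ 0.0112,  0.0512, -0.    ]))
12 (array([ 4.6, -1. , -0.8]), array([0.0223, 0.1023, 0.    ]))
9 (array([ 7. , -1.5, -1.4]), array([ 0.0335,  0.1535, -0.    ]))
6 (array([ 9.5, -2.1, -2.1]), array([ 0.0446,  0.2046, -0.    ]))
4 (array([11.1, -2.4, -2.6]), array([ 0.0521,  0.2387, -0.    ]))
2 (array([12.7, -2.8, -3.3]), array([0.0595, 0.2728, 0.    ]))
0 (array([14.2, -3.1, -4.1]), array([ 0.0669,  0.3069, -0.    ]))
-1 (array([15. , -3.3, -4.6]), array([0.0706, 0.324 , 0.    ]))
```

drive_tool --moves '[{"travel":[1.2,-0.3,-0.2],"delta_rot":[0.0112,0.0512,0],"jaw":35},{"travel":[3.8,-0.8,-0.7],"delta_rot":[0.0223,0.1023,0],"jaw":35},{"travel":[6.2,-1.3,-1.3],"delta_rot":[0.0335,0.1535,0],"jaw":35},{"travel":[6.2,-1.3,-1.3],"delta_rot":[0.0335,0.1535,0],"jaw":35},{"travel":[6.2,-1.3,-1.3],"delta_rot":[0.0335,0.1535,0],"jaw":35}]'

```text
time_s: 7.93
tcp_pos: [0.5133, 0.2054, 0.0679]
ee_rot: [2.986, -0.002, 1.357]
ft_force: [-4.0, 6.7, -0.0]
opening: 0.0436
grip_force: 64.7
```

```bash
python3 - <<'E'
from h import *
s=state();print(s['time_s'],s['tcp_pos'],s['ee_rot'],s['ft_force'],s['torque'])
print(delta(*goal((-17.55,0,10),(-17.5,0,0),9,(.4,.8,55.6))))
E
```

```text
7.9333 [0.51333325 0.20541419 0.06785832] [ 2.98643609e+00 -1.90762821e-03  1.35695200e+00] [-3.96341271e+00  6.65746299e+00 -9.57268282e-04] [1.41685893 0.84090996 0.14608355]
(array([-1.7, -1. , -1. ]), array([-0.0023, -0.0015, -0.0008]))
```

drive_tool --moves '[{"travel":[0.5,-0.2,-0.8],"delta_rot":[0.005,0.025,0],"jaw":35},{"travel":[1.7,-0.3,-1.3],"delta_rot":[0.0111,0.0511,0],"jaw":35},{"travel":[3.3,-0.5,-1.8],"delta_rot":[0.0186,0.0852,0],"jaw":35},{"travel":[3.3,-0.5,-1.8],"delta_rot":[0.0186,0.0852,0],"jaw":35},{"travel":[3.3,-0.5,-1.8],"delta_rot":[0.0186,0.0852,0],"jaw":35}]'

```text
time_s: 8.35
tcp_pos: [0.5165, 0.2042, 0.0658]
ee_rot: [3.07, -0.0, 1.357]
ft_force: [4.1, 1.3, -2.1]
opening: 0.044
grip_force: 64.2
```

```bash
python3 - <<'E'
from h import *
s=state();print(s['time_s'],s['tcp_pos'],s['ee_rot'],s['ft_force'],s['torque'])
print(delta(*goal((-17.55,0,10),(-17.5,0,0),4,(.4,.8,55.6))))
E
```

```text
8.35 [0.51645136 0.2042477  0.06581688] [ 3.06951310e+00 -8.37547289e-05  1.35682234e+00] [ 4.12495918  1.34453938 -2.05454261] [ 0.20442845 -0.77337994  0.10128083]
(array([-0.8, -0.7, -0.1]), array([ 0.0004,  0.0022, -0.0007]))
```

drive_tool --moves '[{"travel":[1.2,-0.4,-0.7],"delta_rot":[0.0074,0.0341,0],"jaw":35},{"travel":[2.6,-0.7,-1.6],"delta_rot":[0.0148,0.0682,0],"jaw":35},{"travel":[3,-0.8,-2.4],"delta_rot":[0.0185,0.085,0],"jaw":35},{"travel":[3,-0.8,-3],"delta_rot":[0.0185,0.085,0],"jaw":35},{"travel":[3,-0.8,-3],"delta_rot":[0.0185,0.085,0],"jaw":35}]'

```text
time_s: 8.77
tcp_pos: [0.5182, 0.2035, 0.0645]
ee_rot: [-3.126, 0.001, 1.357]
ft_force: [-10.5, -1.0, 42.3]
opening: 0.044
grip_force: 69.5
```

```bash
python3 - <<'E'
from h import *
s=state();print(s['time_s'],s['tcp_pos'],s['ee_rot'],s['ft_force'],s['torque'])
print(delta(*goal((-17.55,0,10),(-17.5,0,0),0,(.4,.8,55.6))))
E
```

```text
8.7667 [0.51818591 0.20350431 0.06449229] [-3.12577378e+00  5.20278929e-04  1.35721465e+00] [-10.50854778  -1.00841837  42.32237881] [-0.26475358  1.55309423  0.00952645]
(array([ 0.6, -0.6,  0.1]), array([-0.0029, -0.0156, -0.0011]))
```

drive_tool --moves '[{"travel":[0.3,0,2.5],"delta_rot":[-0.003,-0.015,0],"jaw":35},{"travel":[0.3,0,2.5],"delta_rot":[-0.003,-0.015,0],"jaw":35},{"travel":[0.3,0,2.5],"delta_rot":[-0.003,-0.015,0],"jaw":50},{"travel":[0.3,0,2.5],"delta_rot":[-0.003,-0.015,0],"jaw":70},{"travel":[0.3,0,2.5],"delta_rot":[-0.003,-0.015,0],"jaw":75},{"travel":[0.3,0,2.5],"delta_rot":[-0.003,-0.015,0],"jaw":75},{"travel":[0.3,0,30],"delta_rot":[-0.003,-0.015,0],"jaw":75},{"travel":[0,0,70],"delta_rot":[-0.003,-0.015,0],"jaw":75},{"travel":[0,-20,110],"delta_rot":[-0.003,-0.015,0],"jaw":75},{"travel":[0,-30,130],"delta_rot":[-0.003,-0.015,0],"jaw":75},{"travel":[0,-30,130],"delta_rot":[-0.003,-0.015,0],"jaw":75},{"travel":[0,-30,130],"delta_rot":[-0.003,-0.015,0],"jaw":75}]'

```text
time_s: 9.77
tcp_pos: [0.5193, 0.1733, 0.194]
ee_rot: [3.141, -0.002, 1.357]
ft_force: [0.1, -0.3, -0.1]
opening: 0.0751
grip_force: 0.0
```

```bash
python3 - <<'E'
from h import *
f=wrist('w5');print(f['tcp'],f['rot'],state()['time_s'])
P=cloud(f);Q=Rt.from_euler('z',-PSI).apply((P.reshape(-1,3)-M))*1e3;Q=Q.reshape(P.shape)
def plane(n,m):
    q=Q[m];q=q[np.isfinite(q).all(1)]
    A=np.c_[q[:,0],q[:,1],np.ones(len(q))];k=np.linalg.lstsq(A,q[:,2],rcond=None)[0]
    r=np.abs(A@k-q[:,2])<1; k=np.linalg.lstsq(A[r],q[r,2],rcond=None)[0]
    print(n,len(q),'tilt deg x,y',np.degrees(k[:2]).round(2),'z0',k[2].round(2),np.percentile(q,[1,50,99],axis=0).round(1).tolist())
a=(np.abs(Q[...,0])<26)&(np.abs(Q[...,1])<25)
plane('nose',a&(np.abs(Q[...,2]-62)<5))
plane('shoulders',(np.abs(Q[...,0])>25)&(np.abs(Q[...,0])<45)&(np.abs(Q[...,1])<22)&(np.abs(Q[...,2]-34)<4))
plane('brk',(Q[...,1]>28)&(Q[...,1]<60)&(np.abs(Q[...,0])<24)&(Q[...,2]>60)&(Q[...,2]<70))
cv2.imwrite('pics/w5c.png',cv2.resize(f['pixels'][80:320,130:430,::-1],None,fx=2.5,fy=2.5,interpolation=cv2.INTER_CUBIC))
E
```

```text
[0.51927577 0.17330233 0.19401012] [ 3.14114303e+00 -1.59116404e-03  1.35667310e+00] 9.8167
nose 2935 tilt deg x,y [-0.01 -0.21] z0 61.64 [[-23.8, -21.2, 59.5], [-1.7, 1.8, 61.6], [20.2, 22.7, 63.5]]
shoulders 1426 tilt deg x,y [-0.05  0.23] z0 33.36 [[-41.6, -21.6, 31.6], [-28.1, 0.9, 33.4], [37.9, 21.5, 35.4]]
brk 2417 tilt deg x,y [-0.19  0.32] z0 61.79 [[-21.9, 28.3, 60.2], [0.2, 44.5, 61.8], [22.0, 60.0, 68.3]]
```

View pics/w5c.png

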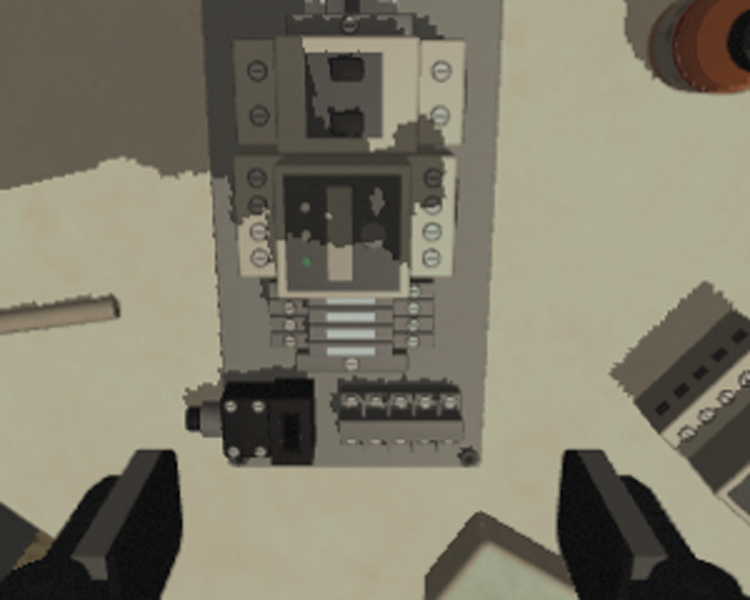

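The relay sits flat: tilt is about 0°, and the nose top is at the right height between the breaker and the terminals. It may be about 1.8 mm toward -x, so I'll re-grip to centre it and do a gentle pull test.

```bash
python3 - <<'E'
from h import *
p=M+Rt.from_euler('z',PSI).apply(np.array([.8,.9,48])/1e3)
_,Rg=goal((0,0,0),(0,0,0),0,(0,0,0));print(delta(p,Rg))
E
```

```text
(array([   0.7,   29.4, -125.8]), array([-0.001 , -0.0014, -0.0009]))
```

drive_tool --moves '[{"travel":[0,20,-20],"delta_rot":[0,0,0],"jaw":80},{"travel":[0.7,29,-50],"delta_rot":[0,0,0],"jaw":80},{"travel":[0.7,29,-85],"delta_rot":[0,0,0],"jaw":80},{"travel":[0.7,29,-110],"delta_rot":[0,0,0],"jaw":80},{"travel":[0.7,29,-125],"delta_rot":[0,0,0],"jaw":80},{"travel":[0.7,29,-125.5],"delta_rot":[0,0,0],"jaw":80},{"travel":[0.7,29,-125.5],"delta_rot":[0,0,0],"jaw":60},{"travel":[0.7,29,-125.5],"delta_rot":[0,0,0],"jaw":40},{"travel":[0.7,29,-125.5],"delta_rot":[0,0,0],"jaw":35},{"travel":[0.7,29,-125.5],"delta_rot":[0,0,0],"jaw":35},{"travel":[0.7,29,-125.5],"delta_rot":[0,0,0],"jaw":35},{"travel":[0.7,29,-125.5],"delta_rot":[0,0,0],"jaw":35}]'

```text
time_s: 10.82
tcp_pos: [0.5196, 0.2029, 0.0683]
ee_rot: [-3.141, -0.001, 1.358]
ft_force: [-1.9, 1.6, 9.0]
opening: 0.0438
grip_force: 61.7
```

```bash
python3 - <<'E'
from h import *
s=state();print(s['time_s'],s['tcp_pos'],s['ee_rot'],s['ft_force'],s['torque'],s['opening'])
print('TCP row',Rt.from_euler('z',-PSI).apply(s['tcp_pos']-M)*1e3,'F panel',Rt.from_euler('z',-PSI).apply(s['ft_force']))
E
```

```text
10.8167 [0.51955298 0.20291962 0.06830682] [-3.14077720e+00 -1.26426403e-03  1.35778422e+00] [-1.90160049  1.60708417  8.98499978] [0.17482346 0.43746842 0.05067469] 0.043754639308820086
TCP row [ 1.16861967  0.99132273 49.30681528] F panel [-2.20030811  1.16509579  8.98499978]
```

drive_tool --moves '[{"travel":[0,0,1.5],"delta_rot":[0,0,0],"jaw":35},{"travel":[0,0,3],"delta_rot":[0,0,0],"jaw":35},{"travel":[0,0,3],"delta_rot":[0,0,0],"jaw":35},{"travel":[0,0,3],"delta_rot":[0,0,0],"jaw":35}]'

```text
time_s: 11.15
tcp_pos: [0.5189, 0.2026, 0.0698]
ee_rot: [-3.139, -0.0, 1.358]
ft_force: [2.0, 1.2, -17.9]
opening: 0.0435
grip_force: 66.8
```

```bash
python3 - <<'E'
from h import *
s=state();print(s['time_s'],s['tcp_pos'],s['ee_rot'],s['ft_force'],s['torque'],s['opening'])
E
```

```text
11.15 [0.51888666 0.20261503 0.0697969 ] [-3.13907297e+00 -1.78973718e-04  1.35777593e+00] [  2.00493797   1.22664561 -17.92680312] [ 0.33962545 -0.2798453   0.05751788] 0.043498078068369105
```

It holds against an 18 N pull, so it is latched. I'll press it back down lightly, release it and check.

drive_tool --moves '[{"travel":[0,0,0],"delta_rot":[0,0,0],"jaw":35},{"travel":[0.5,0,-1.5],"delta_rot":[0,0,0],"jaw":35},{"travel":[0.5,0,-1.5],"delta_rot":[0,0,0],"jaw":35},{"travel":[0.5,0,0],"delta_rot":[0,0,0],"jaw":60},{"travel":[0.5,0,0],"delta_rot":[0,0,0],"jaw":75},{"travel":[0.5,0,0],"delta_rot":[0,0,0],"jaw":75},{"travel":[0.5,0,30],"delta_rot":[0,0,0],"jaw":75},{"travel":[0,-5,70],"delta_rot":[0,0,0],"jaw":75},{"travel":[0,-30,110],"delta_rot":[0,0,0],"jaw":75},{"travel":[0,-50,140],"delta_rot":[0,0,0],"jaw":75},{"travel":[0,-50,140],"delta_rot":[0,0,0],"jaw":75},{"travel":[0,-50,140],"delta_rot":[0,0,0],"jaw":75}]'

```text
time_s: 12.15
tcp_pos: [0.5204, 0.1521, 0.2126]
ee_rot: [3.139, -0.002, 1.356]
ft_force: [0.4, -0.5, -0.3]
opening: 0.075
grip_force: 0.0
```

```bash
python3 - <<'E'
from h import *
f=wrist('w6');print(f['tcp'],f['rot'],state()['time_s'])
P=cloud(f);Q=Rt.from_euler('z',-PSI).apply((P.reshape(-1,3)-M))*1e3;Q=Q.reshape(P.shape)
def plane(n,m):
    q=Q[m];q=q[np.isfinite(q).all(1)]
    A=np.c_[q[:,0],q[:,1],np.ones(len(q))];k=np.linalg.lstsq(A,q[:,2],rcond=None)[0]
    r=np.abs(A@k-q[:,2])<1; k=np.linalg.lstsq(A[r],q[r,2],rcond=None)[0]
    print(n,len(q),'tilt',np.degrees(k[:2]).round(2),'z0',k[2].round(2),np.percentile(q,[1,50,99],axis=0).round(1).tolist(),cv2.minAreaRect(q[:,:2].astype(np.float32)))
plane('nose',(np.abs(Q[...,0])<26)&(np.abs(Q[...,1])<25)&(np.abs(Q[...,2]-62)<3))
plane('shoulders',(np.abs(Q[...,0])>25)&(np.abs(Q[...,0])<45)&(np.abs(Q[...,1])<22)&(np.abs(Q[...,2]-34)<3))
plane('brk',(Q[...,1]>28)&(Q[...,1]<60)&(np.abs(Q[...,0])<24)&(Q[...,2]>60)&(Q[...,2]<65))
plane('term',(Q[...,1]<-28)&(Q[...,1]>-56)&(np.abs(Q[...,0])<33)&(Q[...,2]>33)&(Q[...,2]<39))
plane('plate',(Q[...,1]<-60)&(Q[...,1]>-120)&(np.abs(Q[...,0])<62)&(Q[...,2]>-17)&(Q[...,2]<-12.5))
plane('switchhead',(Q[...,1]<-80)&(Q[...,1]>-120)&(Q[...,0]<-15)&(Q[...,0]>-40)&(Q[...,2]>5)&(Q[...,2]<13))
plane('mains',(Q[...,1]<-80)&(Q[...,1]>-120)&(Q[...,0]>-10)&(Q[...,0]<55)&(Q[...,2]>4)&(Q[...,2]<9))
# dark slot
g=f['pixels'].max(-1)
m=(Q[...,1]<-85)&(Q[...,1]>-112)&(Q[...,0]<-20)&(Q[...,0]>-34)&(g<27)
n,l,st,ce=cv2.connectedComponentsWithStats(m.astype(np.uint8))
for i in range(1,n):
    if st[i,4]>20:
        ct=cv2.findContours((l==i).astype(np.uint8),0,2)[0][0];rr=cv2.minAreaRect(ct)
        w=ray(f,cv2.boxPoints(rr),.028);r=Rt.from_euler('z',-PSI).apply(w-M)*1e3
        print('slot',st[i],ce[i],rr,r.round(1).tolist(),r.mean(0).round(1))
E
```

```text
[0.52039616 0.15205796 0.21261373] [ 3.13948001e+00 -2.32906022e-03  1.35632705e+00] 12.2
nose 2695 tilt [-0.02  0.26] z0 61.71 [[-23.0, -21.4, 59.8], [-1.1, 1.2, 61.7], [20.9, 21.9, 63.5]] ((-1.2223548889160156, 0.11728477478027344), (44.80793762207031, 43.66815185546875), 0.00688871368765831)
shoulders 1364 tilt [-0.1  0.2] z0 33.44 [[-40.7, -21.5, 31.7], [-0.2, 1.0, 33.4], [38.6, 21.9, 35.6]] ((-1.0909194946289062, 0.0034046173095703125), (43.97547149658203, 80.28045654296875), 89.98207092285156)
brk 1991 tilt [-0.13 -0.31] z0 61.97 [[-22.2, 28.4, 60.2], [0.2, 44.1, 61.7], [22.2, 59.4, 63.6]] ((-0.20473670959472656, 44.08942413330078), (45.01947021484375, 31.62984848022461), 0.24840399622917175)
term 809 tilt [0.17 0.63] z0 36.76 [[-15.8, -52.4, 34.3], [-0.2, -40.0, 36.3], [15.3, -28.2, 38.1]] ((-0.4351835250854492, -40.45734786987305), (31.50591468811035, 24.856651306152344), 0.19889993965625763)
plate 2074 tilt [-0.09 -0.09] z0 -15.8 [[-58.6, -119.7, -16.9], [6.5, -80.1, -15.7], [59.2, -60.9, -13.0]] ((-0.11923599243164062, -90.17141723632812), (59.65383529663086, 119.73590850830078), 89.95671081542969)
switchhead 385 tilt [0.98 0.58] z0 9.51 [[-38.9, -113.4, 5.2], [-27.5, -98.1, 8.0], [-18.1, -81.8, 10.0]] ((-28.909116744995117, -97.62939453125), (32.08328628540039, 21.786418914794922), 89.47169494628906)
mains 397 tilt [ 0.1  -1.23] z0 4.0 [[-5.6, -102.0, 4.1], [21.4, -97.1, 6.1], [47.3, -92.7, 7.7]] ((20.889324188232422, -96.31076049804688), (53.211219787597656, 11.598819732666016), 0.0332619808614254)
slot [238 221   8  17 102] [241.55882353 228.7745098 ] ((241.77723693847656, 228.7722625732422), (16.020099639892578, 6.9652605056762695), 84.2894058227539) [[-31.4, -88.8, 9.0], [-23.7, -88.0, 9.0], [-22.5, -107.1, 9.0], [-30.3, -108.0, 9.0]] [-27. -98.   9.]
```

drive_tool --moves '[{"travel":[-8,-37,0],"delta_rot":[0,0,0.05],"jaw":60},{"travel":[-16,-74,0],"delta_rot":[0,0,0.1],"jaw":50},{"travel":[-24,-111,0],"delta_rot":[0,0,0.15],"jaw":45},{"travel":[-32,-148,0],"delta_rot":[0,0,0.2],"jaw":45},{"travel":[-40,-185,0],"delta_rot":[0,0,0.25],"jaw":45},{"travel":[-48,-222,0],"delta_rot":[0,0,0.3],"jaw":45},{"travel":[-56,-259,0],"delta_rot":[0,0,0.35],"jaw":45},{"travel":[-64,-296,0],"delta_rot":[0,0,0.4],"jaw":45},{"travel":[-72,-333,0],"delta_rot":[0,0,0.45],"jaw":45},{"travel":[-80,-365,-15],"delta_rot":[0,0,0.507],"jaw":45},{"travel":[-80,-365,-15],"delta_rot":[0,0,0.507],"jaw":45},{"travel":[-80,-365,-15],"delta_rot":[0,0,0.507],"jaw":45},{"travel":[-80,-365,-15],"delta_rot":[0,0,0.507],"jaw":45}]'

```text
time_s: 13.28
tcp_pos: [0.4387, -0.2116, 0.1942]
ee_rot: [-3.138, -0.002, 1.864]
ft_force: [-0.3, 0.6, -0.6]
opening: 0.0452
grip_force: 0.0
```

```bash
python3 - <<'E'
from h import *
f=wrist('w7');print(f['tcp'],f['rot'],state()['time_s'],state()['opening'])
P=cloud(f);z=P[...,2]
g=(P[...,0]>.36)&(P[...,0]<.50)&(P[...,1]>-.28)&(P[...,1]<-.15)
for lo,hi in((.055,.065),(.028,.042)):
    m=(g&(z>lo)&(z<hi)).astype(np.uint8);n,l,st,_=cv2.connectedComponentsWithStats(m)
    i=1+st[1:,4].argmax();q=P[l==i];print(lo,st[i],cv2.minAreaRect((q[:,:2]*1000).astype(np.float32)),q[:,2].mean())
b=(z>.07)&(z<.13)&(P[...,1]>-.3)&(P[...,1]<-.1)&(P[...,0]<.6);print('box minx',P[b][:,0].min() if b.any() else None)
E
```

```text
[ 0.43868047 -0.21155943  0.19418759] [-3.13808293e+00 -2.25882620e-03  1.86359264e+00] 13.3333 0.044490252321673085
0.055 [273 184  13  34 430] ((440.0909423828125, -213.6350860595703), (11.218668937683105, 31.799209594726562), 16.914440155029297) 0.058837422861204046
0.028 [ 230  174   85   40 2578] ((433.4169921875, -215.91357421875), (83.50392150878906, 40.50705337524414), 16.83374786376953) 0.03377833466893173
box minx 0.5101281497215339
```

drive_tool --moves '[{"travel":[1.4,-2,-35],"delta_rot":[0,0,0.003],"jaw":45},{"travel":[1.4,-2,-70],"delta_rot":[0,0,0.003],"jaw":45},{"travel":[1.4,-2,-105],"delta_rot":[0,0,0.003],"jaw":45},{"travel":[1.4,-2,-130],"delta_rot":[0,0,0.003],"jaw":45},{"travel":[1.4,-2,-143],"delta_rot":[0,0,0.003],"jaw":45},{"travel":[1.4,-2,-146],"delta_rot":[0,0,0.003],"jaw":45},{"travel":[1.4,-2,-146],"delta_rot":[0,0,0.003],"jaw":30},{"travel":[1.4,-2,-146],"delta_rot":[0,0,0.003],"jaw":15},{"travel":[1.4,-2,-146],"delta_rot":[0,0,0.003],"jaw":5},{"travel":[1.4,-2,-146],"delta_rot":[0,0,0.003],"jaw":5},{"travel":[1.4,-2,-146],"delta_rot":[0,0,0.003],"jaw":5},{"travel":[1.4,-2,-146],"delta_rot":[0,0,0.003],"jaw":5}]'

```text
time_s: 14.33
tcp_pos: [0.4412, -0.2145, 0.0503]
ee_rot: [-3.141, 0.001, 1.868]
ft_force: [1.5, 5.1, 10.1]
opening: 0.0104
grip_force: 63.6
```

```bash
python3 - <<'E'
from h import *
s=state();print(s['time_s'],s['tcp_pos'],s['ee_rot'],s['opening'],s['grip_force'],s['ft_force'],s['torque'])
print('tcp in guard',Rt.from_euler('z',-np.radians(16.85)).apply(s['tcp_pos']-[.4401,-.2136,0])*1e3)
E
```

```text
14.3333 [ 0.44123054 -0.21453843  0.05029151] [-3.14100398e+00  8.91394911e-04  1.86760968e+00] 0.010362966449315239 63.582966327667236 [ 1.48161855  5.12963692 10.06279253] [ 0.80818192 -0.23513925  0.04802901]
tcp in guard [ 0.8099782  -1.22584909 50.29151393]
```

drive_tool --moves '[{"travel":[0,0,20],"delta_rot":[0,0,0],"jaw":5},{"travel":[0,0,55],"delta_rot":[0,0,0],"jaw":5},{"travel":[4,16,90],"delta_rot":[0,0,-0.03],"jaw":5},{"travel":[12,50,115],"delta_rot":[0,0,-0.08],"jaw":5},{"travel":[20,86,130],"delta_rot":[0,0,-0.14],"jaw":5},{"travel":[29,122,130],"delta_rot":[0,0,-0.2],"jaw":5},{"travel":[38,160,130],"delta_rot":[0,0,-0.26],"jaw":5},{"travel":[47,198,130],"delta_rot":[0,0,-0.32],"jaw":5},{"travel":[56,236,130],"delta_rot":[0,0,-0.38],"jaw":5},{"travel":[65,272,130],"delta_rot":[0,0,-0.44],"jaw":5},{"travel":[72,300,130],"delta_rot":[0,0,-0.49],"jaw":5},{"travel":[75.7,317,130],"delta_rot":[0,0,-0.511],"jaw":5},{"travel":[75.7,317,130],"delta_rot":[0,0,-0.511],"jaw":5},{"travel":[75.7,317,130],"delta_rot":[0,0,-0.511],"jaw":5},{"travel":[75.7,317,130],"delta_rot":[0,0,-0.511],"jaw":5}]'

```text
time_s: 15.58
tcp_pos: [0.516, 0.1023, 0.1795]
ee_rot: [-3.14, -0.0, 1.357]
ft_force: [0.2, -0.3, -0.7]
opening: 0.0107
grip_force: 62.1
```

```bash
python3 - <<'E'
from h import *
f=wrist('w8');s=state();print(f['tcp'],f['rot'],s['time_s'],s['opening'],s['ft_force'])
R0=Rt.from_euler('xyz',f['rot']);P=cloud(f)
B=R0*Rt.from_euler('xyz',[np.pi,0,np.pi/2]).inv()
Q=(P-f['tcp'])@B.as_matrix()*1e3+np.array([0,0,50.3])
m=(np.abs(Q[...,0])<60)&(np.abs(Q[...,1])<30)&(Q[...,2]>-5)&(Q[...,2]<65)
for lo,hi in((-3,8),(8,20),(20,32),(32,35),(35,40),(56,65)):
    q=Q[m&(Q[...,2]>=lo)&(Q[...,2]<hi)]
    if len(q)>10:print(lo,len(q),np.percentile(q,[1,50,99],axis=0).round(1).tolist())
q=Q[m&(Q[...,0]<-43)];print('tongue',len(q),np.percentile(q,[2,50,98],axis=0).round(1).tolist())
p=P[m&(Q[...,2]>33)&(Q[...,2]<38)];qq=Q[m&(Q[...,2]>33)&(Q[...,2]<38)];print(cv2.minAreaRect(qq[:,:2].astype(np.float32)))
A=np.c_[qq[:,:2],np.ones(len(qq))];k=np.linalg.lstsq(A,qq[:,2],rcond=None)[0];print('tilt',np.degrees(k[:2]),k[2])
E
```

```text
[0.51595363 0.10230961 0.17947663] [-3.13966806e+00 -2.86459624e-04  1.35749618e+00] 15.6333 0.010794823211674943 [ 0.1955604  -0.46804791 -0.90927594]
-3 520 [[-46.6, -2.0, -0.6], [-1.3, 20.0, 4.1], [34.0, 20.4, 7.9]]
8 902 [[-48.2, -1.4, 8.1], [-5.0, 19.9, 14.1], [33.8, 20.4, 19.9]]
20 1091 [[-48.3, -7.0, 20.1], [-2.8, 19.9, 26.4], [34.0, 20.5, 32.0]]
32 4293 [[-36.5, -19.1, 32.1], [11.1, 8.9, 33.3], [34.4, 20.1, 34.9]]
35 1483 [[-48.5, -6.7, 35.0], [-30.8, 2.5, 35.9], [7.8, 18.9, 39.3]]
56 1991 [[-18.2, -14.9, 56.3], [-0.5, 6.7, 59.3], [17.6, 15.8, 64.8]]
tongue 472 [[-48.8, -6.4, 6.5], [-46.2, 2.9, 35.0], [-43.3, 7.2, 36.8]]
((-7.200931549072266, 0.33998870849609375), (83.88603973388672, 40.360252380371094), 0.0021609484683722258)
tilt [-1.33200074 -0.32049439] 34.22086183095547
```

View pics/w8.png

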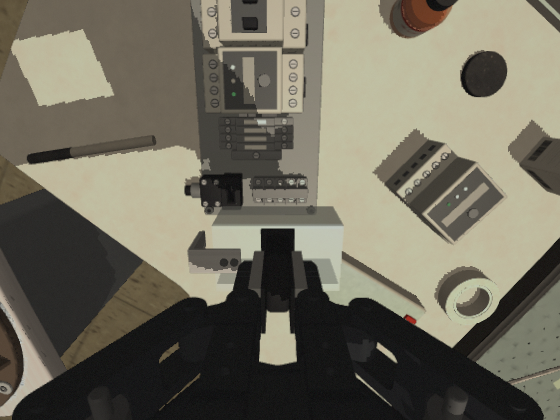

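w8 shows the guard held square, with its walls at (275,240) and the tongue/strip at (213,258). The switch head is at (220,188) and the mains terminals at (280,190).

```bash
python3 - <<'E'
from h import *
f=load('w8');P=cloud(f);Q=(Rt.from_euler('z',-PSI).apply((P.reshape(-1,3)-M))*1e3).reshape(P.shape)
u,v=np.meshgrid(np.arange(560),np.arange(420));g=f['pixels'].max(-1)
def ext(n,m):
    q=Q[m];print(n,len(q),np.percentile(q,[1,50,99],axis=0).round(1).tolist())
ext('head',(v<208)&(Q[...,1]<-75)&(Q[...,1]>-120)&(Q[...,0]<-15)&(Q[...,0]>-42)&(Q[...,2]>6)&(Q[...,2]<13))
ext('mains',(v<206)&(Q[...,1]<-75)&(Q[...,1]>-120)&(Q[...,0]>-10)&(Q[...,0]<55)&(Q[...,2]>4)&(Q[...,2]<10))
ext('plate',(Q[...,1]<-60)&(Q[...,1]>-125)&(np.abs(Q[...,0])<62)&(Q[...,2]>-17)&(Q[...,2]<-12.5)&(v<215))
m=(v<206)&(np.abs(u-235)<20)&(np.abs(v-190)<16)
np.set_printoptions(linewidth=200);print(g[172:210,222:246])
p=M+Rt.from_euler('z',PSI).apply(np.array([20.2,-98.25,0])/1e3);_,Rg=goal((0,0,0),(0,0,0),0,(0,0,0));print(p,delta(p,Rg))
for a in((235,182),(235,200)):print(a,Rt.from_euler('z',-PSI).apply(ray(f,[a],.028)-M)*1e3)
E
```

```text
head 448 [[-36.0, -109.8, 6.2], [-27.7, -94.9, 8.2], [-18.1, -82.0, 9.8]]
mains 546 [[-5.3, -102.4, 4.5], [20.9, -97.6, 6.2], [47.2, -93.1, 7.7]]
plate 3134 [[-58.7, -121.6, -16.9], [2.7, -77.8, -15.7], [59.0, -60.4, -13.3]]
[[ 69  67  59  53  53  52  50  54  51  59  61  59  60  60  60  59  59  59  59  62  70  68  69  67]
 [ 68  68  38  29  28  27  29  29  29  36  36  32  35  35  34  34  35  33  37  36  54  69  68  68]
 [ 44  39  22  19  17  19  15  19  20  19  15  17  21  19  18  18  17  13  17  23  46  68  69  67]
 [ 19  12  14  18  16  18  20  15  17  18  16  18  15  21  16  15  18  19  18  19  45  69  67  68]
 [ 19  18  20  17  17  17  14  16  15  15  12  17  17  15  19  22  15  16  17  21  45  68  67  68]
 [ 17  18  18  18  20  18  20  18  19  15  19  23  18  17  18  21  21  19  10  19  47  68  70  69]
 [ 19  19  21  17  21  19  22  20  19  19  25  19  19  24  23  20  16  20  18  24  45  67  69  69]
 [ 19  21  21  22  19  22  21  19  22  21  20  22  22  19  22  22  21  20  18  29  77 120 120 121]
 [ 24  18  22  19  19  18  20  20  22  24  23  17  23  21  21  19  21  20  12  32  
[... 2415 characters left out ...]
42  40  40  40  41  40  42  41  40  41  42  42  40  27  41 101 136 135 135]
 [ 51  59  58  58  61  59  60  61  60  59  60  60  59  60  61  61  61  60  56  66  98 105 106 106]
 [ 67  64  67  64  64  66  65  65  64  64  65  66  65  64  65  65  64  65  62  77  93  93  91  93]
 [ 69  64  64  64  64  65  65  65  64  64  67  64  65  65  65  66  63  64  65  84  92  93  93  93]
 [ 74  69  68  69  70  71  70  70  70  71  71  71  70  70  69  69  71  71  77  90  92  93  93  92]]
[0.51700609 0.10190206 0.019     ] (array([ 1.000e+00, -1.000e-01, -1.605e+02]), array([-0.0007, -0.0019, -0.0006]))
(235, 182) [[-22.06234984 -86.60115389   9.        ]]
(235, 200) [[ -22.78713648 -104.52118176    9.        ]]
```

drive_tool --moves '[{"travel":[1,-0.4,-30],"delta_rot":[-0.001,-0.002,-0.001],"jaw":5},{"travel":[1,-0.4,-60],"delta_rot":[-0.001,-0.002,-0.001],"jaw":5},{"travel":[1,-0.4,-85],"delta_rot":[-0.001,-0.002,-0.001],"jaw":5},{"travel":[1,-0.4,-98],"delta_rot":[-0.001,-0.002,-0.001],"jaw":5},{"travel":[1,-0.4,-102],"delta_rot":[-0.001,-0.002,-0.001],"jaw":5},{"travel":[1,-0.4,-102],"delta_rot":[-0.001,-0.002,-0.001],"jaw":5},{"travel":[1,-0.4,-102],"delta_rot":[-0.001,-0.002,-0.001],"jaw":5}]'

```text
time_s: 16.22
tcp_pos: [0.5176, 0.1017, 0.0779]
ee_rot: [3.141, -0.0, 1.355]
ft_force: [-0.4, 0.3, -1.0]
opening: 0.0103
grip_force: 62.0
```

```bash
python3 - <<'E'
from h import *
s=state();print(s['time_s'],s['tcp_pos'],s['ee_rot'],s['ft_force'])
p=M+Rt.from_euler('z',PSI).apply(np.array([20.2,-98.5,35.3])/1e3);_,Rg=goal((0,0,0),(0,0,0),0,(0,0,0));print(delta(p,Rg))
E
```

```text
16.2167 [0.51759653 0.10173727 0.07788171] [ 3.14097586e+00 -5.68448865e-06  1.35509364e+00] [-0.39666957  0.31710533 -1.00909164]
(array([ -0.6,  -0.1, -23.6]), array([0.0001, 0.0006, 0.001 ]))
```

Insert slowly, first about 9 mm, watching the force.

drive_tool --moves '[{"travel":[-0.5,0,-2],"delta_rot":[0,0,0.001],"jaw":5},{"travel":[-0.5,0,-4],"delta_rot":[0,0,0.001],"jaw":5},{"travel":[-0.5,0,-6],"delta_rot":[0,0,0.001],"jaw":5},{"travel":[-0.5,0,-8],"delta_rot":[0,0,0.001],"jaw":5},{"travel":[-0.5,0,-9],"delta_rot":[0,0,0.001],"jaw":5},{"travel":[-0.5,0,-9],"delta_rot":[0,0,0.001],"jaw":5}]'

```text
time_s: 16.72
tcp_pos: [0.5166, 0.1023, 0.068]
ee_rot: [-3.141, 0.0, 1.357]
ft_force: [-0.3, -0.7, -0.8]
opening: 0.0101
grip_force: 62.0
```

drive_tool --moves '[{"travel":[0.3,-0.3,-2.5],"delta_rot":[0,0,0],"jaw":5},{"travel":[0.3,-0.3,-5],"delta_rot":[0,0,0],"jaw":5},{"travel":[0.3,-0.3,-7.5],"delta_rot":[0,0,0],"jaw":5},{"travel":[0.3,-0.3,-10],"delta_rot":[0,0,0],"jaw":5},{"travel":[0.3,-0.3,-12],"delta_rot":[0,0,0],"jaw":5},{"travel":[0.3,-0.3,-12],"delta_rot":[0,0,0],"jaw":5}]'

```text
time_s: 17.22
tcp_pos: [0.5167, 0.1019, 0.0557]
ee_rot: [-3.141, 0.0, 1.357]
ft_force: [0.3, -0.3, -1.2]
opening: 0.0103
grip_force: 62.0
```

drive_tool --moves '[{"travel":[0,0,-1],"delta_rot":[0,0,0],"jaw":5},{"travel":[0,0,-2],"delta_rot":[0,0,0],"jaw":5},{"travel":[0,0,-2.5],"delta_rot":[0,0,0],"jaw":5},{"travel":[0,0,-2.5],"delta_rot":[0,0,0],"jaw":5}]'

```text
time_s: 17.55
tcp_pos: [0.5171, 0.102, 0.0543]
ee_rot: [3.141, 0.0, 1.357]
ft_force: [-3.2, -1.0, 12.6]
opening: 0.0104
grip_force: 64.0
```

Contact came at exactly the expected height (12.6 N). Next I release, retreat and check.

drive_tool --moves '[{"travel":[0,0,1],"delta_rot":[0,0,0],"jaw":5},{"travel":[0,0,1],"delta_rot":[0,0,0],"jaw":20},{"travel":[0,0,1],"delta_rot":[0,0,0],"jaw":40},{"travel":[0,0,1],"delta_rot":[0,0,0],"jaw":45},{"travel":[0,0,3],"delta_rot":[0,0,0],"jaw":45},{"travel":[0,0,30],"delta_rot":[0,0,0],"jaw":45},{"travel":[0,0,65],"delta_rot":[0,0,0],"jaw":45},{"travel":[0,-10,100],"delta_rot":[0,0,0],"jaw":45},{"travel":[0,-30,130],"delta_rot":[0,0,0],"jaw":45},{"travel":[0,-40,150],"delta_rot":[0,0,0],"jaw":45},{"travel":[0,-40,150],"delta_rot":[0,0,0],"jaw":45},{"travel":[0,-40,150],"delta_rot":[0,0,0],"jaw":45}]'

```text
time_s: 18.55
tcp_pos: [0.5177, 0.0615, 0.2048]
ee_rot: [3.139, -0.001, 1.356]
ft_force: [0.4, -0.1, -0.6]
opening: 0.0452
grip_force: 0.0
```

```bash
python3 - <<'E'
from h import *
f=wrist('w9');s=state();print(f['tcp'],f['rot'],s['time_s'],s['ft_force'])
P=cloud(f);Q=(Rt.from_euler('z',-PSI).apply((P.reshape(-1,3)-M))*1e3).reshape(P.shape)
def ext(n,m):
    q=Q[m];print(n,len(q),np.percentile(q,[1,50,99],axis=0).round(1).tolist(),cv2.minAreaRect(q[:,:2].astype(np.float32)))
a=(Q[...,1]<-70)&(Q[...,1]>-125)&(Q[...,0]>-40)&(Q[...,0]<60)
ext('bar z exp 45',a&(Q[...,2]>41)&(Q[...,2]<48));ext('top exp 19-21',a&(Q[...,2]>17)&(Q[...,2]<24))
for x in(-30,-10,10,35,50):
    m=a&(np.abs(Q[...,0]-x)<5)&(Q[...,2]>15)&(Q[...,2]<24);print(x,m.sum(),np.nanmedian(Q[m][:,2]).round(2) if m.any() else None)
ext('nose',(np.abs(Q[...,0])<26)&(np.abs(Q[...,1])<25)&(np.abs(Q[...,2]-62)<3))
cv2.imwrite('pics/w9c.png',cv2.resize(f['pixels'][80:320,130:430,::-1],None,fx=2.5,fy=2.5,interpolation=cv2.INTER_CUBIC))
E
```

```text
[0.5176702  0.06154955 0.20484793] [ 3.13904745e+00 -5.67281163e-04  1.35576844e+00] 18.6 [-0.39653492  0.02691546 -0.76794634]
bar z exp 45 459 [[14.5, -113.6, 41.7], [20.1, -97.3, 44.1], [25.5, -82.2, 45.7]] ((19.771530151367188, -98.01260375976562), (11.554230690002441, 31.857345581054688), 0.07990754395723343)
top exp 19-21 2645 [[-26.8, -117.5, 17.1], [11.9, -96.8, 18.6], [54.4, -77.7, 22.2]] ((13.248004913330078, -97.66352081298828), (40.1295051574707, 83.66815948486328), 89.93489837646484)
-30 56 20.61
-10 410 18.95
10 347 18.58
35 457 18.28
50 411 18.31
nose 3588 [[-23.0, -22.5, 59.7], [-0.9, -1.3, 61.9], [20.8, 18.7, 63.7]] ((-1.2939987182617188, -1.9286231994628906), (42.25004959106445, 45.40398025512695), 89.85557556152344)
```

View pics/w9c.png

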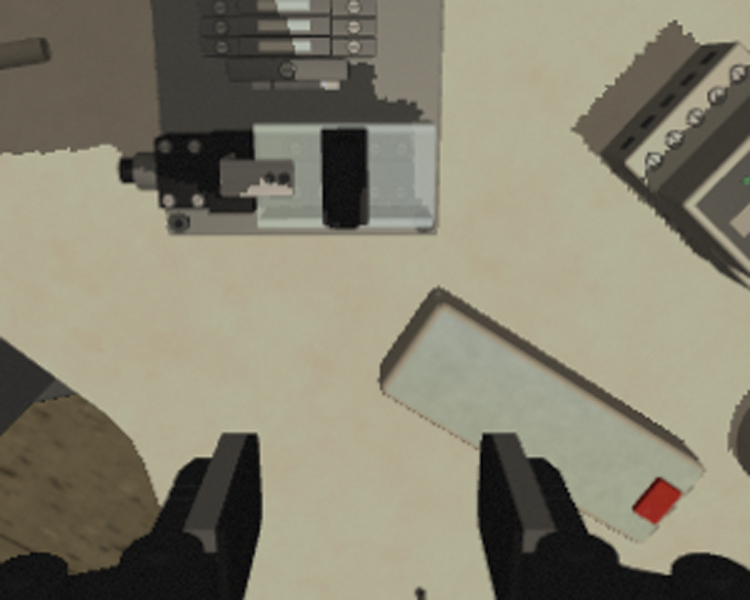

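The guard is seated square over the terminals, with its strip and tongue in the switch head at (233,150) and its bar at (267,150). Handing in.

```bash
python3 -c "
from bench import *
print(close_job())"
```

```text
the job is handed in; nothing more can be done
None
```

The relay is latched flat on the rail and held against an 18 N pull. After that the touch guard went on with its tongue home in the switch slot, and the job was handed in at 18.6 s.

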